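# Fit the chain guide into the drive case

## Task

Fit the L-shaped chain guide into the green drive case through the slot in its cover: tilt it so the toe of its shoe goes in first, then right it inside so that it stands upright with the shoe flat on the case's floor and square to the case, pointing under the cover towards the case's long side, away from the clear window. Slide it gently that way until the toe has pushed the light plunger in and is fully home against the solid stop you will feel inside, let go of it, and leave the other things on the bench where they are.

Things in the scene. Friction and masses are not known exactly. Their poses are not given: they have to be found in the camera images.
- case: Green fixed drive case, 181 mm long (x), 224 mm wide (y), 110 mm high; low flanges, 22 mm wide, on its y sides. Origin on the bench below the slot's centre; z up; -x towards the long side (outer wall at x = -115 mm), +x towards the clear window (outer face x = +66 mm). Walls 6 mm, floor top at z = 10 mm, cover z = 105 to 110 mm. Two sprockets inside stay beyond |y| = 44 mm.
- slot (a point): Centre of the slot at the cover's upper face (z = 110 mm of the case), axes those of the case. The slot, the case's only opening, is 38 mm along x and 68 mm along y.
- plunger (a joint): A lightly sprung brass plunger (0.5 N) in the face of the stop, 0 = standing 6 mm out, 0.006 m = pushed in flush by the toe. The stop is a solid block, 70 mm wide and 30 mm high, on the case's floor on the -x side of the slot, hidden under the cover; its face is set anywhere from 73 to 81 mm from the slot's centre, differently each time, and has to be found by touch.
- guide_mid (a point): Middle of the chain guide's upright, 85 mm above its underside. The guide is an L of about 0.32 kg, standing at the start: aluminium upright 12 (x) by 40 (y) by 170 mm high (z); at its foot a grey shoe 80 long (x), 60 wide (y), 10 mm thick, from x = +6 mm to the toe at x = -74 mm. z points up the upright. Fitted, it is parallel to the case and its top 70 mm stand out of the slot: hold it there.
- guide_toe (a point): Middle of the toe's end face, 5 mm above the shoe's underside (x = -74 mm, z = -80 mm from guide_mid); same axes.
- jar: Bystander: amber glass jar, 60 mm wide, 85 mm high. Origin on its underside or axis.
- angle: Bystander: plain steel angle with short equal legs, 60 x 70 mm high; not the chain guide. Origin on its underside or axis.
- hammer: Bystander: hammer lying down. Origin on its underside or axis.
- wrench: Bystander: wrench lying down. Origin on its underside or axis.
- oil: Bystander: red oil can, 64 mm wide, 130 mm high. Origin on its underside or axis.
- chuck: Bystander: stepped steel chuck plate, 90 mm wide, 55 mm high. Origin on its underside or axis.
- barstock: Bystander: short brass bar standing up, 32 mm wide, 120 mm high. Origin on its underside or axis.
There are look-alikes about, which are no part of the job. Of the things like the part that bears guide_mid, leave any that is orange; of the rest the larger one is meant.

How it is judged:
By the outcome, as a careful person would: the job done as asked, in the order asked, and still so for the second after the job is handed in, with the robot touching nothing.
It also fails if it takes over 51 s, if anything falls off the work surface, if the arm or the gripper's body presses on something with over 40 N, if the wrist force passes 120 N, or if a joint passes its speed limit or range.

## Robot

A 6-joint arm with a two-finger parallel gripper is mounted at the origin on the work surface. World frame = base frame: x ahead of the robot, y to its left, z up, the work surface at z = 0. Lengths are in m, angles in rad, forces in N, time in s.
With the tool pointing down it reaches from about 0.35 to 0.85 m from the base axis. Payload 8.1 kg.
Tool frame: the origin (TCP) lies on the mounting face of the last link; the fingertips stand 186 mm ahead of it and the grasp point (between the pads) lies 167 mm ahead of it; z points along the fingers, y is the line along which they close (so a half turn about z gives the same grasp; the last joint's range is limited). The gripper opens to 93 mm and grips with 3 to 60 N. Pads are 15 mm wide; open, the fingers measure 128 mm over their backs; the gripper's body (75 mm by 188 mm) begins 65 mm behind the grasp point.
Start: joints at [1.195, 0.13, 1.488, -0, 1.523, -0.085], TCP at [0.172, 0.575, 0.405] pointing down, gripper open.
Joint ranges: [-2.96, 2.96], [-0.89, 2.26], [0.02, 2.5], [-1.34, 4.48], [0, 2.73], [-2.66, 2.66]. Speed limits (rad/s): [2.39, 2.39, 2.79, 3.14, 3.14, 3.14].

## Interface

Orientations are given as a rotation vector (axis times angle).
In Python, from plant import read_state, read_camera, camera_params, close_job gives the robot as it stands. The module is installed in compiled form; this text tells all that it offers.
- The arm moves only by the tool servo_tool, never from a script. Its argument "increments" is a list of rows, each an object with "slide": the shift along the tool's x, y, z in mm, a list of three; "dr": the turn, a rotation vector about the tool's x, y, z in rad, a list of three; "jaw": the closure, from 0 (fully open) to 1 (shut). In form: [{"slide": [x, y, z], "dr": [ax, ay, az], "jaw": jaw}, ...]. A call has 1 to 20 rows; each row is the pose to reach, as a shift and turn from the pose commanded when the call began, along the tool's axes at that moment; what a row does not reach only later rows make up. A row lasts 1/10 s, in which the tool goes at most 50 mm and 8.59 degrees, less where a joint would pass 70% of its speed; a pose out of reach is approached as far as the arm can. A call with a gripper value outside its range is refused whole. The fingers move at their own pace and stop on an object; "force" is the grip in N (left out, the last holds). Time passes only in rows, so rows that repeat a pose let the fingers close. It gives the time, the measured TCP pose, the force, the opening and the grip force at its end, in the units of the state.
- read_state(): the state, without advancing time (a new reading comes with each control period).
- read_camera(name): name is "scene" or "top" or "wrist"; returns (picture, depth): 480x640x3 uint8, red, green, blue; 480x640 float32, m along the optical axis (not along the pixel's ray), 0 where there is no reading.
- camera_params(name): a dict with "fx", "fy", "cx", "cy" (pixels), "k1" (the pictures are not rectified: a ray, as slopes to the right and down, at radius r is drawn at 1 + k1 r^2 times it, then the intrinsics apply), "rvec" (rotation vector, rad) and "tvec" (3), from world to camera coordinates, as OpenCV has them. Camera axes: x right, y down, z forward; pixel columns grow to the right and rows downward; lengths in m; the calibration is good to about 2 mm. A picture is of the moment at which its call begins: read the wrist's pose just before it. camera_params takes no time and is no camera call; for the wrist camera it gives the pose at the moment of the call.
- close_job(): hands the job in; it is judged then, once.
The state is a dict: "t": time; "q": joint angles; "dq": joint speeds; "joint_torque": joint torques, N m; "tool_pos": TCP position; "orientation": TCP orientation; "force": force on the tool from outside, world axes, zero at the start; "wrist_torque": the same for the moment, N m; "opening": finger opening in m; "gripper_force": force on a finger pad.
Only numpy, scipy, OpenCV 4.12 (cv2) and the standard library are available. Lean on these libraries where they do the work, as an engineer would, in place of code of your own. Each camera call takes 0.05 s, during which the arm holds its last target. There are 200 camera calls.

## Working session

There is one attempt and no reset: what is moved stays moved. The work goes in short steps, Python scripts to look and compute and a tool call to move; the robot and the scene stay as the last step left them, time stands still between calls to the robot, and variables do not carry over. Pictures are saved under pics/ and viewed, at most 10 in all, crops included, and the job is handed in when it is done.

Besides the shell and the picture viewer there is one more tool, called as name([rows], argument=value, ...), one row to a line, values as JSON. servo_tool: Moves the arm, as the interface text tells. Its arguments: {"type":"object","properties":{"increments":{"type":"array"},"force":{"type":"number"}},"required":["increments"]}

```bash
mkdir -p pics; cat > h.py <<'E'
import numpy as np, cv2
from scipy.spatial.transform import Rotation as R
from plant import *
def cloud(name):
    p=camera_params(name); im,d=read_camera(name)
    v,u=np.mgrid[0:480,0:640]
    x=(u-p['cx'])/p['fx']; y=(v-p['cy'])/p['fy']
    xu,yu=x.copy(),y.copy()
    for _ in range(5):
        s=1+p['k1']*(xu**2+yu**2); xu,yu=x/s,y/s
    c=np.stack([xu*d,yu*d,d],-1)
    M=R.from_rotvec(np.array(p['rvec']).ravel()).as_matrix()
    w=(c-np.array(p['tvec']).ravel())@M
    w[d==0]=np.nan
    return im,w,p
E
python3 - <<'E'
from h import *
for n in ('scene','top'):
    im,w,p=cloud(n); cv2.imwrite(f'pics/{n}.png',im[:,:,::-1]); np.savez(f'{n}.npz',im=im,w=w)
    M=R.from_rotvec(np.array(p['rvec']).ravel()).as_matrix(); print(n,p['fx'],-M.T@np.array(p['tvec']).ravel(),M[2])
print(read_state())
E
```

```text
scene 579.5722726872476 [ 1.46933333 -0.38471352  1.0421348 ] [-0.64317445  0.27793288 -0.71349838]
top 595.4083724881235 [ 0.43943644 -0.0126803   1.56828571] [ 0.0964219   0.02072181 -0.99512483]
{'t': 0.1, 'q': array([ 1.19462328e+00,  1.31097811e-01,  1.48913694e+00, -8.47643001e-06,
        1.52297379e+00, -8.54100036e-02]), 'dq': array([-0.00021902, -0.00066561, -0.00355292,  0.00094315,  0.00123886,
       -0.00044029]), 'joint_torque': array([ 1.03979790e-03, -5.61347687e+01, -4.93088830e+01,  7.68804015e-02,
        2.93468556e-02, -5.09741130e-05]), 'tool_pos': array([0.17192557, 0.57464141, 0.40380318]), 'orientation': array([-4.55069198e-01, -3.10809262e+00,  2.47370186e-03]), 'force': array([-0.2417413 , -0.88689175,  0.1225538 ]), 'wrist_torque': array([ 0.00131038,  0.02576399, -0.07912362]), 'gripper_force': 0.0, 'opening': 0.09334223460860994}
```

View pics/scene.png

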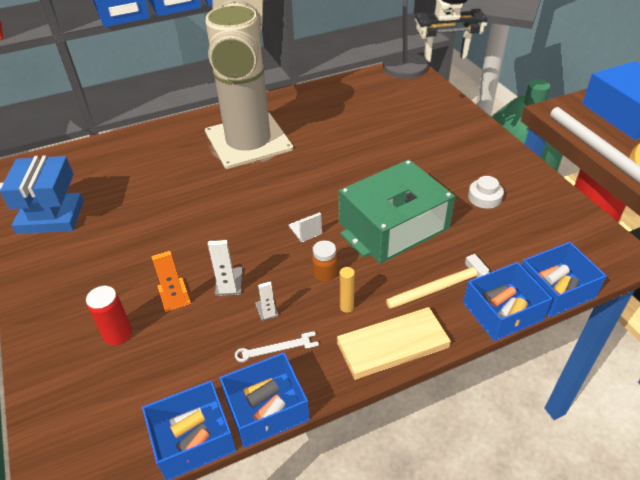

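View pics/top.png

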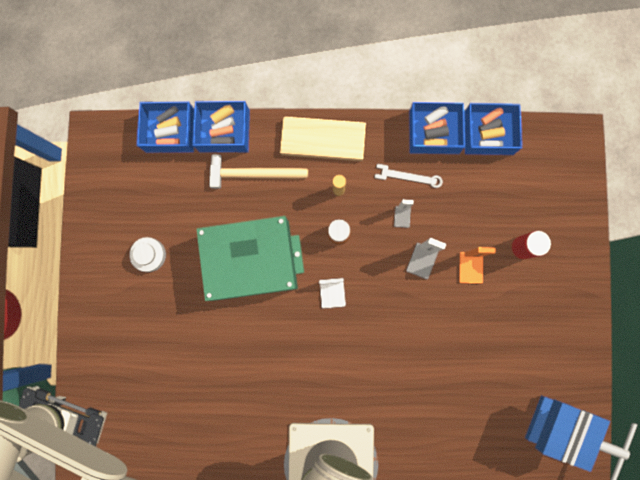

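The scene picture has three L-shaped candidates: an orange one at (170,280), a large aluminium one at (225,268; top view 424,258) and a small one at (266,300; top view 403,214). I skip the orange. Of the other two, the larger at top view (424,258) is meant. The case is at top view (247,258), with its slot at (244,248).

```bash
python3 - <<'E'
from h import *
t=np.load('top.npz'); im,w=t['im'],t['w']; s=np.load('scene.npz')
c1=cv2.resize(im[190:300,370:500],None,fx=3,fy=3); c2=cv2.resize(s['im'][220:330,140:300],None,fx=3,fy=3)
o=np.zeros((330,880,3),np.uint8); o[:,:390]=c1;o[:,400:880]=c2; cv2.imwrite('pics/crop.png',cv2.resize(o,(790,296))[:,:,::-1])
def rect(m,wm=w):
    P=wm[m]; r=cv2.minAreaRect((P[:,:2]*1000).astype(np.float32)); return len(P),r,np.median(P[:,2])
I=im.astype(int); z=w[...,2]
v,u=np.mgrid[0:480,0:640]
reg=(u>185)&(u<310)&(v>205)&(v<310)
green=(I[...,1]>I[...,0]+25)
print('cover',rect(reg&(z>0.1)&(z<.12)))
hole=(u>220)&(u<270)&(v>232)&(v<262)&((z<.095)|(I.sum(-1)<180))
print('slot z',np.nanmedian(z[hole])); 
# slot by ray to plane z=.11
p=camera_params('top');M=R.from_rotvec(np.array(p['rvec']).ravel()).as_matrix();C=-M.T@np.array(p['tvec']).ravel()
def ray(pix,zz):
    K=np.array([[p['fx'],0,p['cx']],[0,p['fy'],p['cy']],[0,0,1]])
    q=cv2.undistortPoints(np.array(pix,np.float32).reshape(-1,1,2),K,np.array([p['k1'],0,0,0.])).reshape(-1,2)
    d=np.c_[q,np.ones(len(q))]@M; return C+d*((zz-C[2])/d[:,2])[:,None]
dark=((u>225)&(u<265)&(v>235)&(v<262)&(I[...,1]<90))
print(dark.sum())
P=ray(np.argwhere(dark)[:,::-1],.11); print('slot',cv2.minAreaRect((P[:,:2]*1000).astype(np.float32)))
g=(u>395)&(u<455)&(v>230)&(v<290)
for nm,mm in (('top',z>.155),('shoe',(z>.006)&(z<.02))):
    print(nm,rect(g&mm))
sw=s['w']; 
gv,gu=np.mgrid[0:480,0:640]; gs=(gu>200)&(gu<250)&(gv>235)&(gv<300)
for lo,hi in((.155,.18),(.03,.15),(.006,.016)):
    m=gs&(sw[...,2]>lo)&(sw[...,2]<hi); print(lo,rect(m,sw))
E
```

```text
cover (6123, ((530.3670043945312, 216.93991088867188), (182.24342346191406, 224.98826599121094), 8.919388771057129), np.float64(0.11000050384344652))
slot z 0.01029727683467933
0Traceback (most recent call last):
  File "<stdin>", line 22, in <module>
  File "<stdin>", line 18, in ray
cv2.error: OpenCV(4.12.0) /io/opencv/modules/calib3d/src/undistort.dispatch.cpp:347: error: (-215:Assertion failed) CV_IS_MAT(_src) && CV_IS_MAT(_dst) && (_src->rows == 1 || _src->cols == 1) && (_dst->rows == 1 || _dst->cols == 1) && _src->cols + _src->rows - 1 == _dst->rows + _dst->cols - 1 && (CV_MAT_TYPE(_src->type) == CV_32FC2 || CV_MAT_TYPE(_src->type) == CV_64FC2) && (CV_MAT_TYPE(_dst->type) == CV_32FC2 || CV_MAT_TYPE(_dst->type) == CV_64FC2) in function 'cvUndistortPointsInternal'
```

View pics/crop.png

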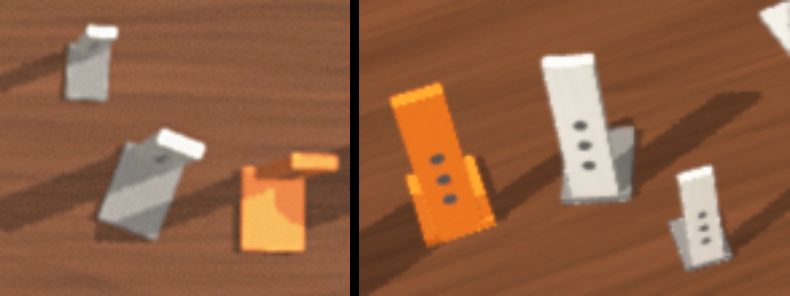

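The crop confirms it: the white/grey L in the middle at top view (424,258) is the larger of the two that aren't orange. Its toe points down-left, toward the robot.

```bash
python3 - <<'E'
from h import *
t=np.load('top.npz'); im,w=t['im'],t['w']; s=np.load('scene.npz'); sw=s['w']
def rect(m,wm=w):
    P=wm[m]; 
    if len(P)<4: return len(P)
    return len(P),cv2.minAreaRect((P[:,:2]*1000).astype(np.float32)),np.median(P[:,2])
v,u=np.mgrid[0:480,0:640]; z=w[...,2]
hole=(u>220)&(u<270)&(v>232)&(v<265)&(z<.095)
# slot boundary: inverse: cover points around; project hole pixels to z=.11 along ray
p=camera_params('top');M=R.from_rotvec(np.array(p['rvec']).ravel()).as_matrix();C=-M.T@np.array(p['tvec']).ravel()
P=w[hole]; P=C+(P-C)*((.11-C[2])/(P[:,2]-C[2]))[:,None]
print('slot',hole.sum(),cv2.minAreaRect((P[:,:2]*1000).astype(np.float32)))
g=(u>395)&(u<455)&(v>230)&(v<290)
print('top',rect(g&(z>.155))); print('shoe',rect(g&(z>.006)&(z<.02)))
gs=(u>200)&(u<250)&(v>235)&(v<300)
for lo,hi in((.155,.18),(.03,.15),(.006,.016)):
    print(lo,rect(gs&(sw[...,2]>lo)&(sw[...,2]<hi),sw))
st=read_state(); print(R.from_rotvec(st['orientation']).as_matrix())
# obstacles near
for n,(a,b,c,d) in dict(angle=(318,275,348,310),oil=(510,230,553,262),jar=(325,218,352,245),orange=(455,243,497,288),small=(390,198,416,230)).items():
    m=(u>a)&(u<c)&(v>b)&(v<d)&(z>.03); print(n,rect(m))
E
```

```text
slot 395 ((554.646484375, 219.70289611816406), (37.47386169433594, 64.94493865966797), 9.218426704406738)
top (104, ((566.4443359375, -246.07688903808594), (40.52473068237305, 13.073305130004883), 71.6141128540039), np.float64(0.16873407647898617))
shoe (659, ((535.6755981445312, -241.6879425048828), (152.6311798095703, 152.82057189941406), 0.5379869341850281), np.float64(0.009582895152561378))
0.155 (170, ((570.053466796875, -247.39834594726562), (40.839508056640625, 18.267536163330078), 73.8477554321289), np.float64(0.16728752861231166))
0.03 (697, ((573.44091796875, -247.87071228027344), (41.303897857666016, 17.52467918395996), 82.1459732055664), np.float64(0.09332911284037322))
0.006 (262, ((488.17901611328125, -213.2017822265625), (105.11370849609375, 193.00106811523438), 82.34336853027344), np.float64(0.010272893313205727))
[[-9.58025482e-01  2.86682459e-01 -5.85746958e-04]
 [ 2.86683029e-01  9.58024307e-01 -1.50601853e-03]
 [ 1.29410727e-04 -1.61072784e-03 -9.99998694e-01]]
angle (86, ((477.9281311035156, 5.006427764892578), (7.945158958435059, 58.41250228881836), 5.639164447784424), np.float64(0.06864564024016978))
oil (750, ((571.8705444335938, -502.6329345703125), (64.86483001708984, 60.219181060791016), 67.40239715576172), np.float64(0.1262747135403195))
jar (435, ((602.9742431640625, -12.466758728027344), (58.12180709838867, 54.5717658996582), 47.402984619140625), np.float64(0.08373343117229735))
orange (212, ((552.010986328125, -363.4266662597656), (41.93748474121094, 13.019709587097168), 89.15116119384766), np.float64(0.15092113069584895))
small (96, ((671.4277954101562, -182.6439971923828), (27.46807861328125, 8.911057472229004), 83.75921630859375), np.float64(0.09278489751695033))
```

servo_tool([
  {"slide": [-613, -674, -46], "dr": [0, 0, 0.03], "jaw": 0},
  {"slide": [-613, -674, -46], "dr": [0, 0, 0.03], "jaw": 0},
  {"slide": [-613, -674, -46], "dr": [0, 0, 0.03], "jaw": 0},
  {"slide": [-613, -674, -46], "dr": [0, 0, 0.03], "jaw": 0},
  {"slide": [-613, -674, -46], "dr": [0, 0, 0.03], "jaw": 0},
  {"slide": [-613, -674, -46], "dr": [0, 0, 0.03], "jaw": 0},
  {"slide": [-613, -674, -46], "dr": [0, 0, 0.03], "jaw": 0},
  {"slide": [-613, -674, -46], "dr": [0, 0, 0.03], "jaw": 0},
  {"slide": [-613, -674, -46], "dr": [0, 0, 0.03], "jaw": 0},
  {"slide": [-613, -674, -46], "dr": [0, 0, 0.03], "jaw": 0},
  {"slide": [-613, -674, -46], "dr": [0, 0, 0.03], "jaw": 0},
  {"slide": [-613, -674, -46], "dr": [0, 0, 0.03], "jaw": 0},
  {"slide": [-613, -674, -46], "dr": [0, 0, 0.03], "jaw": 0},
  {"slide": [-613, -674, -46], "dr": [0, 0, 0.03], "jaw": 0},
  {"slide": [-613, -674, -46], "dr": [0, 0, 0.03], "jaw": 0},
  {"slide": [-613, -674, -46], "dr": [0, 0, 0.03], "jaw": 0},
  {"slide": [-613, -674, -46], "dr": [0, 0, 0.03], "jaw": 0},
  {"slide": [-613, -674, -46], "dr": [0, 0, 0.03], "jaw": 0},
  {"slide": [-613, -674, -46], "dr": [0, 0, 0.03], "jaw": 0},
  {"slide": [-613, -674, -46], "dr": [0, 0, 0.03], "jaw": 0},
])

```text
t: 2.1
tool_pos: [0.5662, -0.2483, 0.4494]
orientation: [-0.505, -3.099, -0.001]
force: [-0.3, 1.5, 0.1]
opening: 0.0929
gripper_force: 0.0
```

```bash
cat > plan.py <<'E'
import numpy as np, heapq
s=148
def pts():
    L=[]
    def rect(x0,x1,z0,z1,st=3):
        for x in np.linspace(x0,x1,max(2,int((x1-x0)/st)+1)):
            for z in np.linspace(z0,z1,max(2,int((z1-z0)/st)+1)): L.append((x,z))
    rect(-74,6,0,10); rect(-6,6,10,170); rect(-10,10,s-19,s+65,6); rect(-38,38,s+65,s+140,8)
    return np.array(L)
P=pts()
# distance field to obstacles in case x,z
from scipy.ndimage import distance_transform_edt as edt
X0,Z0=-320,-20
X=np.arange(X0,200);Z=np.arange(Z0,400);xx,zz=np.meshgrid(X,Z,indexing='ij')
ob=((zz>=105)&(zz<=110)&(np.abs(xx)>=19)&(xx>-115)&(xx<66))|(zz<=9)|((xx<-66)&(zz<=40)&(xx>-115))|((xx>=60)&(xx<=66)&(zz<110))|((xx<=-109)&(xx>=-115)&(zz<110))
D=edt(~ob)
def clr(x,z,th):   # guide underside-origin (x,z), tilt th toe down
    c,sn=np.cos(th),np.sin(th)
    # local x axis -> (c, s) so -x goes down ; local z -> (-s,c)
    wx=x+P[:,0]*c-P[:,1]*sn; wz=z+P[:,0]*sn+P[:,1]*c
    i=np.clip(np.round(wx-X0).astype(int),0,len(X)-1);j=np.clip(np.round(wz-Z0).astype(int),0,len(Z)-1)
    return D[i,j].min()
if __name__=='__main__':
    import sys
    thmax=float(sys.argv[1])
    xs=np.arange(-40,60,3);zs=np.arange(10.5,230,3);ts=np.radians(np.arange(0,thmax+.1,3))
    C=np.array([[[clr(x,z,t) for t in ts] for z in zs] for x in xs])
    goal=(np.argmin(abs(xs-8)),1,0)
    cost={goal:0};pq=[(0,goal)];prev={}
    while pq:
        d,n=heapq.heappop(pq)
        if d>cost[n]: continue
        if zs[n[1]]>200: break
        for a in(-1,0,1):
            for b in(-1,0,1):
                for e in(-1,0,1):
                    m=(n[0]+a,n[1]+b,n[2]+e)
                    if not all(0<=m[k]<C.shape[k] for k in range(3)): continue
                    c=C[m]
                    if c<1.2: continue
                    nd=d+(abs(a)+abs(b)+1.5*abs(e))*(1+40/min(c,8)**2)
                    if nd<cost.get(m,1e9): cost[m]=nd;prev[m]=n;heapq.heappush(pq,(nd,m))
    else: print('no path');raise SystemExit
    path=[n]
    while n in prev: n=prev[n];path.append(n)
    for k in path: print(int(xs[k[0]]),zs[k[1]],round(np.degrees(ts[k[2]])),round(C[k],1),end=' | ')
    print()
E
for a in 45 54 63 75; do echo "== $a"; python3 plan.py $a; done
python3 - <<'E'
from h import *
st=read_state(); im,w,p=cloud('wrist'); np.savez('w1.npz',im=im,w=w); cv2.imwrite('pics/w1.png',im[:,:,::-1])
v,u=np.mgrid[0:480,0:640]; z=w[...,2]
near=(abs(w[...,0]-.566)<.1)&(abs(w[...,1]+.247)<.07)
for nm,m in (('top',near&(z>.16)),('shoe',near&(z>.006)&(z<.016))):
    P=w[m]; print(nm,len(P),np.median(P[:,2]) if len(P) else 0, cv2.minAreaRect((P[:,:2]*1000).astype(np.float32)) if len(P)>3 else '', u[m].mean(),v[m].mean())
Rm=R.from_rotvec(st['orientation']).as_matrix(); print(st['t'],st['tool_pos'],Rm,st['q'],st['force'])
M=R.from_rotvec(np.array(p['rvec']).ravel()).as_matrix(); print('cam in tool',Rm.T@(-M.T@np.array(p['tvec']).ravel()-st['tool_pos']),Rm.T@M[2])
E
```

```text
== 45
47 202.5 45 42.4 | 47 199.5 45 39.6 | 47 196.5 45 36.8 | 47 193.5 45 34.0 | 47 190.5 45 31.3 | 47 187.5 45 28.7 | 47 184.5 45 26.1 | 47 181.5 45 23.6 | 47 178.5 45 21.3 | 47 175.5 45 19.1 | 47 172.5 45 17.0 | 47 169.5 45 14.9 | 47 166.5 45 12.7 | 47 163.5 45 10.6 | 47 160.5 45 8.6 | 47 157.5 45 7.3 | 47 154.5 45 7.0 | 47 151.5 45 7.0 | 47 148.5 45 7.3 | 44 145.5 45 6.4 | 41 142.5 45 5.8 | 38 139.5 45 5.7 | 35 136.5 45 5.8 | 32 133.5 45 6.3 | 29 130.5 45 6.3 | 26 127.5 45 5.8 | 23 124.5 45 5.7 | 23 121.5 45 5.8 | 20 121.5 45 6.4 | 17 118.5 45 5.8 | 14 115.5 45 5.7 | 11 112.5 45 5.8 | 8 109.5 45 6.3 | 8 106.5 45 7.1 | 8 103.5 42 7.0 | 8 100.5 42 7.0 | 8 97.5 39 7.2 | 8 97.5 36 7.2 | 8 94.5 33 8.2 | 11 91.5 33 8.2 | 11 88.5 30 9.2 | 11 85.5 27 9.5 | 11 82.5 24 9.8 | 11 79.5 21 10.4 | 11 76.5 18 10.4 | 11 73.5 15 9.5 | 11 70.5 12 9.0 | 11 67.5 12 9.5 | 11 64.5 12 10.0 | 11 61.5 12 8.5 | 14 58.5 12 8.5 | 14 55.5 12 8.5 | 14 52.5 12 8.0 | 14 49.5 12 7.1 | 14 46.5 12 7.0 | 14 43.5 12 7.0 | 14 40.5 12 7.0 | 14 37.5 12 7.0 | 14 34.5 12 7.0 | 14 31.5 12 7.0 | 14 28.5 9 6.0 | 14 25.5 6 6.
[... 3634 characters left out ...]
151.53729248046875, 48.67851257324219), 72.18851470947266) 318.62374097943115 397.33263870129537
shoe 3991 0.009679725956688267 ((577.8557739257812, -229.24478149414062), (187.55398559570312, 90.05399322509766), 8.160845756530762) 330.9962415434728 179.89927336507142
2.1 [ 0.56617099 -0.24834836  0.44935239] [[-9.48204584e-01  3.17654523e-01 -1.91592581e-03]
 [ 3.17653129e-01  9.48206459e-01  1.00066264e-03]
 [ 2.13455824e-03  3.40233069e-04 -9.99997664e-01]] [-4.96271539e-01  1.66732874e-01  1.36757806e+00 -3.23459004e-05
  1.60944298e+00 -1.74381456e+00] [-0.34724224  1.51731886  0.1436128 ]
cam in tool [ 0.08068465 -0.00149092  0.0202768 ] [-2.84886730e-01  1.84107205e-04  9.58561170e-01]
```

View pics/w1.png

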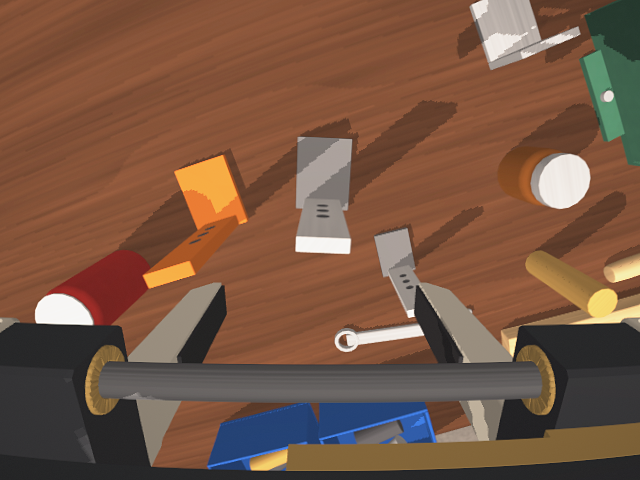

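The wrist view shows the guide ahead between the fingers, with its top face at (323,245), its shoe at (324,165) and its toe edge at v≈137. The yaw is nearly aligned.

```bash
python3 - <<'E'
from h import *
t=np.load('w1.npz'); im,w=t['im'],t['w']; v,u=np.mgrid[0:480,0:640]; z=w[...,2]
m=(z>.16)&(z<.18)&(u>285)&(u<360)&(v>225)&(v<262); P=w[m]
print(len(P),np.median(P[:,2]),cv2.minAreaRect((P[:,:2]*1000).astype(np.float32)))
m=(u>290)&(u<360)&(v>130)&(v<200)&(z>.007)&(z<.013); P=w[m]
g=im.astype(int); m&=(g[...,0]-g[...,2]<25); P=w[m]
print(len(P),np.median(P[:,2]),cv2.minAreaRect((P[:,:2]*1000).astype(np.float32)))
E
```

```text
1015 0.16944308688452506 ((564.8134155273438, -247.5373077392578), (39.93248748779297, 12.66128158569336), 68.67810821533203)
3278 0.009845687673397491 ((528.7459716796875, -233.10641479492188), (59.47993087768555, 69.54692077636719), 69.33370208740234)
```

servo_tool([
  {"slide": [1.6, 0.3, 40], "dr": [0, 0, 0.04], "jaw": 0},
  {"slide": [1.6, 0.3, 80], "dr": [0, 0, 0.04], "jaw": 0},
  {"slide": [1.6, 0.3, 115], "dr": [0, 0, 0.04], "jaw": 0},
  {"slide": [1.6, 0.3, 134], "dr": [0, 0, 0.04], "jaw": 0},
  {"slide": [1.6, 0.3, 134], "dr": [0, 0, 0.04], "jaw": 0},
  {"slide": [1.6, 0.3, 134], "dr": [0, 0, 0.04], "jaw": 1},
  {"slide": [1.6, 0.3, 134], "dr": [0, 0, 0.04], "jaw": 1},
  {"slide": [1.6, 0.3, 134], "dr": [0, 0, 0.04], "jaw": 1},
  {"slide": [1.6, 0.3, 134], "dr": [0, 0, 0.04], "jaw": 1},
  {"slide": [1.6, 0.3, 134], "dr": [0, 0, 0.04], "jaw": 1},
  {"slide": [1.6, 0.3, 134], "dr": [0, 0, 0.04], "jaw": 1},
  {"slide": [1.6, 0.3, 134], "dr": [0, 0, 0.04], "jaw": 1},
], force=55)

```text
t: 3.35
tool_pos: [0.5646, -0.2459, 0.3168]
orientation: [-0.564, -3.091, 0.0]
force: [-0.1, 0.8, 0.2]
opening: 0.0417
gripper_force: 0.0
```

servo_tool([
  {"slide": [0, 0, 0], "dr": [0, 0, 0], "jaw": 1},
  {"slide": [0, 0, 0], "dr": [0, 0, 0], "jaw": 1},
  {"slide": [0, 0, -20], "dr": [0, 0, 0], "jaw": 1},
  {"slide": [0, 0, -60], "dr": [0, 0, 0], "jaw": 1},
  {"slide": [0, 0, -100], "dr": [0, 0, 0], "jaw": 1},
  {"slide": [0, 0, -140], "dr": [0, 0, 0], "jaw": 1},
  {"slide": [0, 0, -160], "dr": [0, 0, 0], "jaw": 1},
  {"slide": [0, 0, -160], "dr": [0, 0, 0], "jaw": 1},
], force=60)

```text
t: 4.15
tool_pos: [0.565, -0.2461, 0.4808]
orientation: [0.563, 3.085, -0.003]
force: [-0.5, 0.9, -2.1]
opening: 0.0397
gripper_force: 60.0
```

```bash
cat > g.py <<'E'
from h import *
def guide(name):
    """guide pose in tool frame from wrist depth: shoe top plane & extent"""
    st=read_state(); im,w,p=cloud('wrist'); cv2.imwrite(f'pics/{name}.png',im[:,:,::-1])
    Rm=R.from_rotvec(st['orientation']).as_matrix(); q=(w-st['tool_pos'])@Rm*1000
    m=(q[...,2]>292)&(q[...,2]<325)&(abs(q[...,1])<45)&(q[...,0]>-5)&(q[...,0]<110)
    P=q[m]; m2=(P[:,0]>14)&(P[:,0]<68)&(abs(P[:,1])<25)
    A=np.c_[P[m2][:,:2],np.ones(m2.sum())]; c=np.linalg.lstsq(A,P[m2][:,2],rcond=None)[0]
    print(st['t'],st['tool_pos'],st['q'].round(3)); print('shoe top z=%.4f x + %.4f y + %.1f'%tuple(c), len(P))
    print(cv2.minAreaRect(P[:,:2].astype(np.float32)),np.percentile(P[:,0],[1,99]),np.percentile(P[:,1],[1,99]))
    return im,w,q,st
E
python3 -c "
from g import *
guide('w2')"
```

```text
4.15 [ 0.56500202 -0.2460548   0.48079375] [-0.494  0.153  1.326 -0.     1.656 -1.704]
shoe top z=-0.0034 x + -0.0007 y + 307.0 7318
((33.86990737915039, -1.3357410430908203), (77.57785034179688, 60.39326477050781), 0.2770272493362427) [-1.79667714 72.48493626] [-30.79904629  28.00124836]
```

servo_tool([
  {"slide": [6, 50, 0], "dr": [0, 0, -0.05], "jaw": 1},
  {"slide": [12, 97, 0], "dr": [0, 0, -0.12], "jaw": 1},
  {"slide": [18, 145, 0], "dr": [0, 0, -0.2], "jaw": 1},
  {"slide": [24, 193, 0], "dr": [0, 0, -0.28], "jaw": 1},
  {"slide": [30, 241, 0], "dr": [0, 0, -0.36], "jaw": 1},
  {"slide": [36, 289, 0], "dr": [0, 0, -0.44], "jaw": 1},
  {"slide": [42, 337, 0], "dr": [0, 0, -0.5], "jaw": 1},
  {"slide": [48, 385, 0], "dr": [0, 0, -0.518], "jaw": 1},
  {"slide": [54, 432, 0], "dr": [0, 0, -0.518], "jaw": 1},
  {"slide": [59, 475, 0], "dr": [0, 0, -0.518], "jaw": 1},
  {"slide": [62, 497, 0], "dr": [0, 0, -0.518], "jaw": 1},
  {"slide": [62, 497, 0], "dr": [0, 0, -0.518], "jaw": 1},
  {"slide": [62, 497, 0], "dr": [0, 0, -0.518], "jaw": 1},
])

```text
t: 5.5
tool_pos: [0.6819, 0.2414, 0.473]
orientation: [0.248, -3.127, 0.002]
force: [1.1, -0.1, -3.3]
opening: 0.0398
gripper_force: 60.0
```

```bash
python3 - <<'E'
from g import *
im,w,q,st=guide('w3')
z=w[...,2]
ins=(w[...,0]>.5)&(w[...,0]<.61)&(w[...,1]>.16)&(w[...,1]<.28)&(z<.1)
p=camera_params('wrist');M=R.from_rotvec(np.array(p['rvec']).ravel()).as_matrix();C=-M.T@np.array(p['tvec']).ravel()
P=w[np.isfinite(z)&(z<.1)];P=C+(P-C)*((.11-C[2])/(P[:,2]-C[2]))[:,None]
k=(abs(P[:,0]-.5546)<.035)&(abs(P[:,1]-.220)<.05); P=P[k]
print('slot',len(P),cv2.minAreaRect((P[:,:2]*1000).astype(np.float32)))
c=(abs(z-.11)<.004); c&=(w[...,0]<.66)&(w[...,1]>.08)&(w[...,1]<.36); P=w[c];print('cover',len(P),np.median(P[:,2]),cv2.minAreaRect((P[:,:2]*1000).astype(np.float32)))
print(R.from_rotvec(st['orientation']).as_matrix().round(4))
E
```

```text
5.5 [0.68192617 0.24139872 0.47297677] [ 0.27   0.466  0.964 -0.     1.717 -1.46 ]
shoe top z=-0.0035 x + -0.0015 y + 307.1 7327
((34.06352233886719, -0.6463108062744141), (78.48291015625, 60.160640716552734), 0.4107363820075989) [-1.83456176 73.04554324] [-30.00483167  28.79047418]
slot 3492 ((554.2303466796875, 219.0909881591797), (36.96709442138672, 67.30523681640625), 9.026495933532715)
cover 34752 0.1097846427779627 ((555.5313110351562, 219.255859375), (128.71620178222656, 225.32266235351562), 8.795084953308105)
[[-0.9875 -0.1576 -0.0048]
 [-0.1576  0.9875 -0.0018]
 [ 0.005  -0.001  -1.    ]]
```

View pics/w3.png

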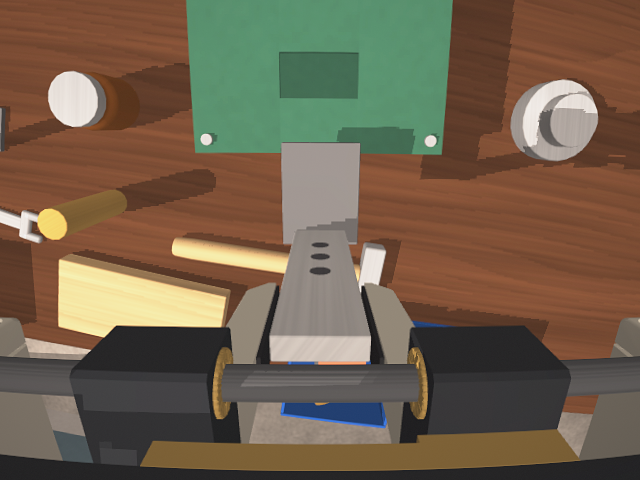

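Shown: the slot at (319,75) and the toe at (321,143), with the guide square to the tool. Slot from both cameras: about (554.4, 220.0) mm, yaw 9.0°. Next I work out the tool targets for the tilted insertion.

```bash
cat > way.py <<'E'
from h import *
from plan import clr
from scipy.optimize import least_squares
S=np.array([554.4,220.0]); YAW=np.radians(9.0); g0=-0.8; H=317.
def tcp(X,Z,th,Y=0):
    c,s=np.cos(th),np.sin(th); x=X+g0*c-H*s; z=Z+g0*s+H*c
    e=np.array([np.cos(YAW),np.sin(YAW)]); n=np.array([-e[1],e[0]])
    return np.r_[S+x*e+Y*n,z]
def base(): # tool matrix at tilt 0
    e=np.array([np.cos(YAW),np.sin(YAW),0]); return np.c_[-e,[-e[1],e[0],0],[0,0,-1]]
def tgt(X,Z,deg,Y=0):
    th=np.radians(deg); return tcp(X,Z,th,Y), base()@R.from_rotvec([0,-th,0]).as_matrix()
def rows(wps):
    st=read_state(); Rm=R.from_rotvec(st['orientation']).as_matrix(); p=st['tool_pos']*1000
    for w in wps:
        t,Q=tgt(*w); print(w,'clr %.1f'%clr(w[0],w[1],np.radians(w[2])),'slide',(Rm.T@(t-p)).round(1).tolist(),'dr',R.from_matrix(Rm.T@Q).as_rotvec().round(3).tolist(),'TCP',t.round(0).tolist())
def cur():
    st=read_state(); Rm=R.from_rotvec(st['orientation']).as_matrix(); p=st['tool_pos']*1000
    rv=R.from_matrix(base().T@Rm).as_rotvec(); th=-rv[1]
    e=np.array([np.cos(YAW),np.sin(YAW)]); n=np.array([-e[1],e[0]]); x=(p[:2]-S)@e;y=(p[:2]-S)@n
    c,s=np.cos(th),np.sin(th)
    print('t %.2f X %.1f Y %.1f Z %.1f tilt %.1f rv'%(st['t'],x-g0*c+H*s,y,p[2]-g0*s-H*c,np.degrees(th)),rv.round(4),'F',np.asarray(st['force']).round(1),'Fcase x,y',(st['force'][:2]@e).round(2),(st['force'][:2]@n).round(2),'T',np.asarray(st['wrist_torque']).round(2),'q',st['q'].round(2),'op',st['opening'])
E
python3 - <<'E'
from way import *
d=[(.131,1.489,.5998,.4038),(.1667,1.3676,.6183,.4494),(.153,1.326,.6162,.4808),(.466,.964,.7234,.473)]
f=lambda v:[e for a,b,r,z in d for e in (v[0]+v[1]*np.sin(a)+v[2]*np.sin(a+b)-r, v[3]+v[1]*np.cos(a)+v[2]*np.cos(a+b)-z)]
s=least_squares(f,[0,.4,.4,.3]); print(s.x,s.cost)
cur()
rows([(60,190,48),(45,160,51),(41,155,51),(32,142,51),(23,130,51),(14,118,51),(10,112,51),(8,106,47),(8,101,42),(8,97,36),(10,91,31),(11,85,26),(11,77,19),(12,66,12),(14,50,11),(14,32,11),(13,22,6),(11,16,2.5),(10,13,0)])
E
```

```text
[-0.0090924   0.38874236  0.56346937  0.0457928 ] 2.400709220224051e-05
t 5.55 X 128.8 Y 0.3 Z 156.9 tilt -0.2 rv [0.001  0.0039 0.0001] F [-0.1  0.  -2.8] Fcase x,y -0.07 0.02 T [-0.03 -0.04 -0.01] q [ 0.27  0.47  0.96 -0.    1.72 -1.46] op 0.03954411636244474
(60, 190, 48) clr 26.6 slide [305.1, -0.2, 73.6] dr [-0.001, -0.842, 0.0] TCP [380.0, 192.0, 402.0]
(45, 160, 51) clr 10.0 slide [330.7, -0.2, 116.3] dr [-0.001, -0.894, 0.0] TCP [355.0, 188.0, 359.0]
(41, 155, 51) clr 6.1 slide [334.7, -0.2, 121.3] dr [-0.001, -0.894, 0.0] TCP [351.0, 188.0, 354.0]
(32, 142, 51) clr 6.3 slide [343.6, -0.2, 134.4] dr [-0.001, -0.894, 0.0] TCP [342.0, 186.0, 341.0]
(23, 130, 51) clr 7.1 slide [352.6, -0.2, 146.4] dr [-0.001, -0.894, 0.0] TCP [333.0, 185.0, 329.0]
(14, 118, 51) clr 7.8 slide [361.5, -0.1, 158.4] dr [-0.001, -0.894, 0.0] TCP [324.0, 184.0, 317.0]
(10, 112, 51) clr 8.1 slide [365.5, -0.1, 164.5] dr [-0.001, -0.894, 0.0] TCP [320.0, 183.0, 311.0]
(8, 106, 47) clr 7.0 slide [353.1, -0.2, 153.7] dr [-0.001, -0.824, 0.0] TCP [333.0, 185.0, 322.0]
(8, 101, 42) clr 7.0 slide [333.4, -0.
[... 350 characters left out ...]
 370.0]
(11, 77, 19) clr 10.2 slide [221.8, -0.2, 98.3] dr [-0.001, -0.335, 0.0] TCP [463.0, 205.0, 376.0]
(12, 66, 12) clr 8.9 slide [183.6, -0.2, 98.7] dr [-0.001, -0.213, 0.0] TCP [500.0, 211.0, 376.0]
(14, 50, 11) clr 7.3 slide [176.1, -0.2, 113.6] dr [-0.001, -0.196, 0.0] TCP [508.0, 213.0, 361.0]
(14, 32, 11) clr 6.0 slide [176.0, -0.2, 131.6] dr [-0.001, -0.196, 0.0] TCP [508.0, 213.0, 343.0]
(13, 22, 6) clr 5.0 slide [149.7, -0.2, 137.3] dr [-0.001, -0.109, 0.0] TCP [534.0, 217.0, 337.0]
(11, 16, 2.5) clr 4.0 slide [132.3, -0.2, 141.8] dr [-0.001, -0.047, -0.0] TCP [551.0, 219.0, 333.0]
(10, 13, 0) clr 3.0 slide [119.5, -0.2, 144.4] dr [-0.001, -0.004, -0.0] TCP [563.0, 221.0, 330.0]
```

servo_tool([
  {"slide": [42, 0, -2], "dr": [0, -0.105, 0], "jaw": 1},
  {"slide": [83, 0, -2], "dr": [0, -0.21, 0], "jaw": 1},
  {"slide": [123, 0, 3], "dr": [0, -0.315, 0], "jaw": 1},
  {"slide": [163, 0, 10], "dr": [0, -0.42, 0], "jaw": 1},
  {"slide": [201, 0, 21], "dr": [0, -0.525, 0], "jaw": 1},
  {"slide": [238, 0, 35], "dr": [0, -0.63, 0], "jaw": 1},
  {"slide": [273, 0, 53], "dr": [0, -0.735, 0], "jaw": 1},
  {"slide": [305, 0, 74], "dr": [0, -0.842, 0], "jaw": 1},
  {"slide": [305, 0, 74], "dr": [0, -0.842, 0], "jaw": 1},
  {"slide": [305, 0, 74], "dr": [0, -0.842, 0], "jaw": 1},
])

```text
t: 6.55
tool_pos: [0.3797, 0.1922, 0.4004]
orientation: [-0.18, 2.296, 0.079]
force: [0.6, -0.2, -1.2]
opening: 0.0394
gripper_force: 60.0
```

```bash
python3 - <<'E'
from way import *
from g import guide
cur(); guide('w4'); cur()
E
for a in 30 36 39 42; do echo "== $a"; python3 plan.py $a | cut -c1-700; done
```

```text
t 6.55 X 59.6 Y -0.2 Z 189.3 tilt 48.1 rv [ 1.100e-03 -8.394e-01  3.000e-04] F [ 0.6 -0.2 -1.2] Fcase x,y 0.56 -0.32 T [-0.07  0.84  0.02] q [ 0.44 -0.81  2.35 -0.3   0.8  -1.17] op 0.0394024030457892
6.55 [0.3797041  0.19216874 0.40044195] [ 0.443 -0.805  2.347 -0.298  0.804 -1.167]
shoe top z=-0.0067 x + 0.0001 y + 305.6 7781
((52.532352447509766, -0.004802703857421875), (89.92256927490234, 114.9103012084961), 89.9887466430664) [ -1.65348307 108.58236157] [-41.59352394  41.31914983]
t 6.60 X 62.0 Y 0.2 Z 194.0 tilt 48.3 rv [-0.     -0.8437  0.001 ] F [ 0.7  0.7 -1.4] Fcase x,y 0.77 0.62 T [-0.09  0.85  0.  ] q [ 0.44 -0.8   2.34 -0.3   0.8  -1.17] op 0.039631772953354336
== 30
no path
== 36
53 202.5 36 50.4 | 53 199.5 36 47.5 | 53 196.5 36 44.6 | 53 193.5 36 41.8 | 53 190.5 36 38.9 | 53 187.5 36 36.1 | 53 184.5 36 33.2 | 53 181.5 36 30.5 | 53 178.5 36 27.7 | 53 175.5 36 25.1 | 53 172.5 36 22.5 | 53 169.5 36 20.0 | 53 166.5 36 17.7 | 53 163.5 36 15.6 | 53 160.5 36 13.9 | 53 157.5 36 12.0 | 53 154.5 36 10.0 | 53 151.5 36 8.5 | 53 148.5 36 6.7 | 53 145.5 36 6.0 | 53 142.5 36 5.8 | 50 
[... 1016 characters left out ...]
50 202.5 42 45.2 | 50 199.5 42 42.4 | 50 196.5 42 39.6 | 50 193.5 42 36.8 | 50 190.5 42 34.0 | 50 187.5 42 31.3 | 50 184.5 42 28.7 | 50 181.5 42 26.1 | 50 178.5 42 23.6 | 50 175.5 42 21.3 | 50 172.5 42 19.1 | 50 169.5 42 17.0 | 50 166.5 42 15.0 | 50 163.5 42 13.0 | 50 160.5 42 10.6 | 50 157.5 42 8.6 | 50 154.5 42 7.3 | 50 151.5 42 7.0 | 50 148.5 42 7.0 | 50 145.5 42 5.8 | 47 142.5 42 5.7 | 44 139.5 42 5.8 | 41 136.5 42 5.0 | 38 133.5 42 5.0 | 35 133.5 42 5.0 | 32 130.5 42 5.0 | 29 127.5 42 5.4 | 26 124.5 42 5.7 | 23 121.5 42 5.8 | 20 118.5 42 5.7 | 17 115.5 42 5.0 | 14 112.5 42 5.0 | 11 112.5 42 5.0 | 11 109.5 42 5.7 | 8 106.5 42 7.1 | 8 103.5 42 7.0 | 8 100.5 42 7.0 | 8 97.5 39 7.2 | 8 97.5
```

```bash
cat > kin.py <<'E'
from way import *
# planar approx: wrist centre = TCP - d*approach ; r0+L1 sin q2+L2 sin(q2+q3+ph), h+...
D=[(.131,1.489,.17193,.57464,.4038,0,0),(.1667,1.3676,.56617,-.24835,.44935,0,0),(.466,.964,.68193,.2414,.47298,-.0048,-.0018)]
st=read_state(); a=R.from_rotvec(st['orientation']).as_matrix()[:,2]
D.append((st['q'][1],st['q'][2],*st['tool_pos'],a[0],a[1])); 
def f(v):
    L1,L2,h,d=v;o=[]
    for q2,q3,x,y,z,ax,ay in D:
        az=-np.sqrt(1-ax*ax-ay*ay); r=np.hypot(x-d*ax,y-d*ay); zz=z-d*az
        o+=[L1*np.sin(q2)+L2*np.sin(q2+q3)-r,h+L1*np.cos(q2)+L2*np.cos(q2+q3)-zz]
    return o
s=least_squares(f,[.4,.5,.3,.1]); L1,L2,h,d=s.x
def ik(p,Q):
    w=p/1000-d*Q[:,2]; r=np.hypot(w[0],w[1]); z=w[2]-h; D2=r*r+z*z
    c=(D2-L1*L1-L2*L2)/(2*L1*L2)
    if abs(c)>1: return None
    q3=np.arccos(c); q2=np.arctan2(r,z)-np.arctan2(L2*np.sin(q3),L1+L2*np.cos(q3)); return round(q2,2),round(q3,2)
if __name__=='__main__':
    print(s.x.round(4),np.abs(s.fun).max()); cur()
    for w in [(62,190,48),(50,165,42),(50,150,42),(44,140,42),(35,132,42),(23,121,42),(14,112,42),(8,106,42),(8,101,42),(8,97,36),(10,91,31),(50,145,39),(8,106,39),(8,101,39)]: print(w,ik(*tgt(*w)),clr(w[0],w[1],np.radians(w[2])).round(1))
E
python3 kin.py
```

```text
[0.3867 0.5541 0.2641 0.2167] 0.004173914050895844
t 6.60 X 62.0 Y 0.2 Z 194.0 tilt 48.3 rv [-0.     -0.8437  0.001 ] F [ 0.7  0.7 -1.4] Fcase x,y 0.77 0.62 T [-0.09  0.85  0.  ] q [ 0.44 -0.8   2.34 -0.3   0.8  -1.17] op 0.039631772953354336
(62, 190, 48) (np.float64(-0.79), np.float64(2.34)) 26.0
(50, 165, 42) (np.float64(-0.7), np.float64(2.27)) 14.1
(50, 150, 42) (np.float64(-0.7), np.float64(2.3)) 7.0
(44, 140, 42) (np.float64(-0.72), np.float64(2.33)) 5.8
(35, 132, 42) (np.float64(-0.75), np.float64(2.35)) 5.4
(23, 121, 42) (np.float64(-0.79), np.float64(2.39)) 5.8
(14, 112, 42) (np.float64(-0.82), np.float64(2.43)) 5.0
(8, 106, 42) (np.float64(-0.84), np.float64(2.45)) 7.0
(8, 101, 42) (np.float64(-0.84), np.float64(2.45)) 7.0
(8, 97, 36) (np.float64(-0.7), np.float64(2.33)) 7.2
(10, 91, 31) (np.float64(-0.58), np.float64(2.22)) 8.6
(50, 145, 39) (np.float64(-0.64), np.float64(2.24)) 5.0
(8, 106, 39) (np.float64(-0.77), np.float64(2.38)) 6.0
(8, 101, 39) (np.float64(-0.77), np.float64(2.39)) 6.0
```

servo_tool([
  {"slide": [-4, 0, 5.5], "dr": [0, 0.05, 0], "jaw": 1},
  {"slide": [-8, 0, 11], "dr": [0, 0.105, 0], "jaw": 1},
  {"slide": [-8, 0, 11], "dr": [0, 0.105, 0], "jaw": 1},
  {"slide": [-8, 0, 11], "dr": [0, 0.105, 0], "jaw": 1},
])

```text
t: 7.0
tool_pos: [0.3959, 0.1954, 0.4036]
orientation: [-0.187, 2.396, 0.073]
force: [-0.3, -0.3, -2.6]
opening: 0.0396
gripper_force: 60.0
```

```bash
python3 - <<'E'
from way import *
cur(); read_camera('wrist'); cur(); im,w,p=cloud('scene'); cv2.imwrite('pics/s5.png',cv2.resize(im[60:300,260:520],None,fx=3,fy=2.5)[:,:,::-1]); cur()
rows([(50,155,42),(50,150,42),(47,143,42),(44,140,42),(35,132,42),(23,121,42),(14,112.5,42),(8,106,41),(8,101,40),(8,97,36),(10,91,31),(11,85,26),(11,77,19)])
E
```

```text
t 7.00 X 53.8 Y 0.5 Z 169.9 tilt 42.4 rv [ 2.000e-04 -7.394e-01  1.400e-03] F [-0.3 -0.3 -2.6] Fcase x,y -0.39 -0.28 T [-0.13  0.83  0.02] q [ 0.42 -0.7   2.26 -0.23  0.87 -1.23] op 0.03957577317413507
t 7.05 X 53.1 Y 0.6 Z 169.0 tilt 42.3 rv [ 3.000e-04 -7.388e-01  1.000e-03] F [-0.2  0.1 -4. ] Fcase x,y -0.14 0.17 T [-0.15  0.84 -0.03] q [ 0.42 -0.7   2.26 -0.23  0.87 -1.22] op 0.03970274226488359
t 7.10 X 52.6 Y 0.7 Z 168.4 tilt 42.3 rv [ 1.000e-04 -7.383e-01  6.000e-04] F [ 0.1 -0.3 -2.9] Fcase x,y 0.09 -0.31 T [-0.08  0.84  0.06] q [ 0.42 -0.7   2.26 -0.23  0.87 -1.22] op 0.039754183009164286
(50, 155, 42) clr 7.6 slide [9.2, -0.7, 8.2] dr [-0.0, 0.005, -0.0] TCP [394.0, 195.0, 390.0]
(50, 150, 42) clr 7.0 slide [12.6, -0.7, 11.9] dr [-0.0, 0.005, -0.0] TCP [394.0, 195.0, 385.0]
(47, 143, 42) clr 5.7 slide [19.5, -0.7, 15.0] dr [-0.0, 0.005, -0.0] TCP [391.0, 194.0, 378.0]
(44, 140, 42) clr 5.8 slide [23.8, -0.7, 15.2] dr [-0.0, 0.005, -0.0] TCP [388.0, 194.0, 375.0]
(35, 132, 42) clr 5.4 slide [35.8, -0.7, 15.1] dr [-0.0, 0.005, -0.0] TCP [379.0, 192.0, 367.0]
(23, 121, 42) clr 5.8 slide [52.1, -0.7, 15.1] dr [-0.0, 0.005, -0.0] TCP [367.0, 190.0, 356.0]
(14, 112.5, 42) clr 5.0 slide [64.5, -0.7, 15.4] dr [-0.0, 0.005, -0.0] TCP [358.0, 189.0, 348.0]
(8, 106, 41) clr 6.0 slide [67.7, -0.7, 16.2] dr [-0.0, 0.023, -0.0] TCP [356.0, 189.0, 345.0]
(8, 101, 40) clr 6.0 slide [65.6, -0.7, 20.0] dr [-0.0, 0.04, -0.0] TCP [360.0, 189.0, 343.0]
(8, 97, 36) clr 7.2 slide [46.2, -0.7, 24.6] dr [-0.0, 0.11, -0.0] TCP [378.0, 192.0, 353.0]
(10, 91, 31) clr 8.6 slide [21.4, -0.7, 34.6] dr [-0.0, 0.197, -0.001] TCP [402.0, 196.0, 362.0]
(11, 85, 26) clr 10.0 slide [-2.2, -0.7, 46.2] dr [-0.0, 0.284, -0.001] TCP [427.0, 200.0, 370.0]
(11, 77, 19) clr 10.2 slide [-33.2, -0.6, 65.1] dr [-0.0, 0.407, -0.001] TCP [463.0, 205.0, 376.0]
```

View pics/s5.png

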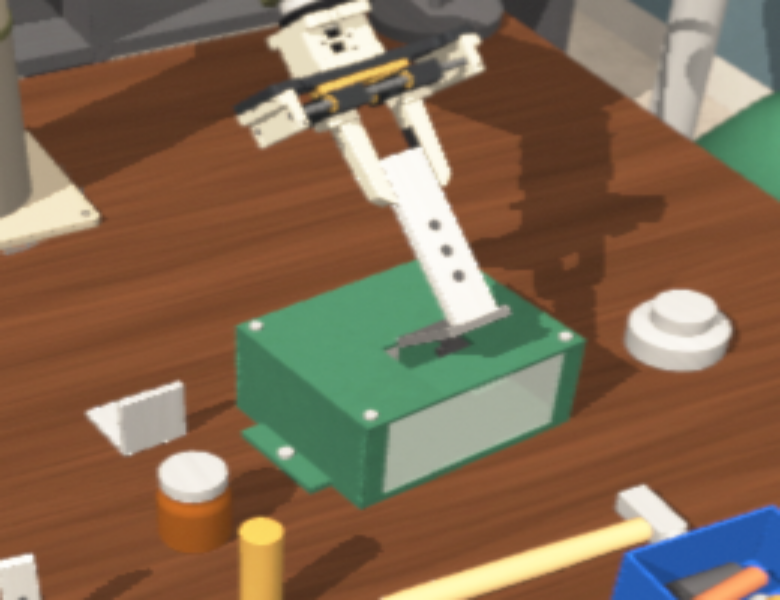

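The guide is tilted above the slot, with the toe at (395,350) over the slot's far part. It looks right, so I insert.

servo_tool([
  {"slide": [5, -0.7, 4], "dr": [0, 0.005, 0], "jaw": 1},
  {"slide": [9, -0.7, 8], "dr": [0, 0.005, 0], "jaw": 1},
  {"slide": [12.5, -0.7, 12], "dr": [0, 0.005, 0], "jaw": 1},
  {"slide": [19.5, -0.7, 15], "dr": [0, 0.005, 0], "jaw": 1},
  {"slide": [24, -0.7, 15], "dr": [0, 0.005, 0], "jaw": 1},
  {"slide": [24, -0.7, 15], "dr": [0, 0.005, 0], "jaw": 1},
  {"slide": [24, -0.7, 15], "dr": [0, 0.005, 0], "jaw": 1},
])

```text
t: 7.8
tool_pos: [0.3866, 0.1936, 0.3743]
orientation: [-0.19, 2.403, 0.073]
force: [0.2, 0.2, -3.4]
opening: 0.0396
gripper_force: 60.0
```

```bash
python3 - <<'E'
from way import *
cur(); read_camera('wrist'); cur()
rows([(35,132,42),(23,121,42),(14,112.5,42),(8,106,41),(8,101,40),(8,97,36),(10,91,31),(11,85,26)])
E
```

```text
t 7.80 X 42.7 Y 0.1 Z 139.1 tilt 42.0 rv [-2.000e-04 -7.325e-01 -3.000e-04] F [ 0.2  0.2 -3.4] Fcase x,y 0.21 0.14 T [-0.03  0.82  0.01] q [ 0.42 -0.72  2.32 -0.24  0.84 -1.21] op 0.03963443155312503
t 7.85 X 42.9 Y 0.1 Z 139.6 tilt 42.0 rv [-3.00e-04 -7.33e-01 -2.00e-04] F [ 0.4  0.9 -3.2] Fcase x,y 0.53 0.79 T [-0.12  0.82 -0.02] q [ 0.42 -0.72  2.32 -0.24  0.84 -1.21] op 0.03976758800534958
(35, 132, 42) clr 5.4 slide [11.0, -0.1, 0.3] dr [0.0, -0.0, 0.0] TCP [379.0, 192.0, 367.0]
(23, 121, 42) clr 5.8 slide [27.3, -0.1, 0.5] dr [0.0, -0.0, 0.0] TCP [367.0, 190.0, 356.0]
(14, 112.5, 42) clr 5.0 slide [39.6, -0.1, 0.7] dr [0.0, -0.0, 0.0] TCP [358.0, 189.0, 348.0]
(8, 106, 41) clr 6.0 slide [42.9, -0.1, 1.6] dr [0.0, 0.017, 0.0] TCP [356.0, 189.0, 345.0]
(8, 101, 40) clr 6.0 slide [40.7, -0.1, 5.4] dr [0.0, 0.035, 0.0] TCP [360.0, 189.0, 343.0]
(8, 97, 36) clr 7.2 slide [21.3, -0.1, 9.9] dr [0.0, 0.105, 0.0] TCP [378.0, 192.0, 353.0]
(10, 91, 31) clr 8.6 slide [-3.5, -0.1, 19.7] dr [0.0, 0.192, 0.0] TCP [402.0, 196.0, 362.0]
(11, 85, 26) clr 10.0 slide [-27.1, -0.2, 31.2] dr [0.0, 0.279, 0.0] TCP [427.0, 200.0, 370.0]
```

servo_tool([
  {"slide": [6, 0, 0.3], "dr": [0, 0, 0], "jaw": 1},
  {"slide": [11, 0, 0.3], "dr": [0, 0, 0], "jaw": 1},
  {"slide": [19, 0, 0.4], "dr": [0, 0, 0], "jaw": 1},
  {"slide": [27, 0, 0.5], "dr": [0, 0, 0], "jaw": 1},
  {"slide": [34, 0, 0.6], "dr": [0, 0, 0], "jaw": 1},
  {"slide": [39.5, 0, 0.7], "dr": [0, 0, 0], "jaw": 1},
  {"slide": [43, 0, 1.6], "dr": [0, 0.017, 0], "jaw": 1},
  {"slide": [43, 0, 1.6], "dr": [0, 0.017, 0], "jaw": 1},
  {"slide": [43, 0, 1.6], "dr": [0, 0.017, 0], "jaw": 1},
])

```text
t: 8.75
tool_pos: [0.3563, 0.1887, 0.3445]
orientation: [-0.191, 2.42, 0.071]
force: [0.9, -0.0, -2.9]
opening: 0.04
gripper_force: 60.0
```

```bash
python3 - <<'E'
from way import *
cur(); read_camera('wrist'); cur()
rows([(8,104,41),(8,101,40),(8,99,38),(8,97,36),(9,94,33.5),(10,91,31),(11,85,26),(11,81,22.5),(11,77,19),(11,71,15),(12,66,12),(13,58,11.5),(14,50,11)])
E
```

```text
t 8.75 X 8.0 Y 0.1 Z 105.8 tilt 41.0 rv [-2.000e-04 -7.154e-01 -1.000e-04] F [ 0.9 -0.  -2.9] Fcase x,y 0.9 -0.14 T [-0.1   0.81 -0.02] q [ 0.45 -0.81  2.42 -0.25  0.85 -1.18] op 0.03998732094859723
t 8.80 X 8.1 Y 0.1 Z 105.9 tilt 41.0 rv [-2.000e-04 -7.157e-01 -0.000e+00] F [ 0.3  0.  -2.6] Fcase x,y 0.31 -0.01 T [-0.14  0.87 -0.  ] q [ 0.45 -0.81  2.42 -0.25  0.85 -1.18] op 0.03963086242698871
(8, 104, 41) clr 6.0 slide [1.3, -0.1, 1.4] dr [0.0, 0.0, -0.0] TCP [356.0, 189.0, 343.0]
(8, 101, 40) clr 6.0 slide [-2.3, -0.1, 3.7] dr [0.0, 0.018, -0.0] TCP [360.0, 189.0, 343.0]
(8, 99, 38) clr 6.3 slide [-12.0, -0.1, 5.6] dr [0.0, 0.052, -0.0] TCP [369.0, 191.0, 348.0]
(8, 97, 36) clr 7.2 slide [-21.7, -0.1, 7.8] dr [0.0, 0.087, -0.0] TCP [378.0, 192.0, 353.0]
(9, 94, 33.5) clr 8.1 slide [-34.3, -0.1, 12.2] dr [0.0, 0.131, -0.0] TCP [390.0, 194.0, 358.0]
(10, 91, 31) clr 8.6 slide [-46.7, -0.1, 17.2] dr [0.0, 0.175, -0.0] TCP [402.0, 196.0, 362.0]
(11, 85, 26) clr 10.0 slide [-70.6, -0.1, 28.3] dr [0.0, 0.262, -0.0] TCP [427.0, 200.0, 370.0]
(11, 81, 22.5) clr 10.4 slide [-86.5, -0.1, 36.8] dr [0.0, 0.323, -0.0] TCP [445.0, 203.0, 374.0]
(11, 77, 19) clr 10.2 slide [-102.0, -0.1, 46.5] dr [0.0, 0.384, -0.0] TCP [463.0, 205.0, 376.0]
(11, 71, 15) clr 10.2 slide [-118.3, -0.1, 60.0] dr [0.0, 0.454, 0.0] TCP [483.0, 209.0, 377.0]
(12, 66, 12) clr 8.9 slide [-130.6, -0.1, 72.1] dr [0.0, 0.506, 0.0] TCP [500.0, 211.0, 376.0]
(13, 58, 11.5) clr 7.6 slide [-128.5, -0.1, 80.1] dr [0.0, 0.515, 0.0] TCP [504.0, 212.0, 368.0]
(14, 50, 11) clr 7.3 slide [-126.4, -0.1, 88.2] dr [0.0, 0.524, 0.0] TCP [508.0, 213.0, 361.0]
```

Excellent tracking and no contact. Now I right it partway while lowering.

servo_tool([
  {"slide": [1.3, 0, 1.4], "dr": [0, 0, 0], "jaw": 1},
  {"slide": [-2.3, 0, 3.7], "dr": [0, 0.018, 0], "jaw": 1},
  {"slide": [-12, 0, 5.6], "dr": [0, 0.052, 0], "jaw": 1},
  {"slide": [-21.7, 0, 7.8], "dr": [0, 0.087, 0], "jaw": 1},
  {"slide": [-34.3, 0, 12.2], "dr": [0, 0.131, 0], "jaw": 1},
  {"slide": [-46.7, 0, 17.2], "dr": [0, 0.175, 0], "jaw": 1},
  {"slide": [-58.5, 0, 22.6], "dr": [0, 0.218, 0], "jaw": 1},
  {"slide": [-70.6, 0, 28.3], "dr": [0, 0.262, 0], "jaw": 1},
  {"slide": [-86.5, 0, 36.8], "dr": [0, 0.323, 0], "jaw": 1},
  {"slide": [-102, 0, 46.5], "dr": [0, 0.384, 0], "jaw": 1},
  {"slide": [-118.3, 0, 60], "dr": [0, 0.454, 0], "jaw": 1},
  {"slide": [-130.6, 0, 72.1], "dr": [0, 0.506, 0], "jaw": 1},
  {"slide": [-130.6, 0, 72.1], "dr": [0, 0.506, 0], "jaw": 1},
  {"slide": [-130.6, 0, 72.1], "dr": [0, 0.506, 0], "jaw": 1},
])

```text
t: 10.2
tool_pos: [0.5007, 0.2114, 0.3747]
orientation: [-0.23, 2.924, 0.024]
force: [-1.4, 0.1, -2.3]
opening: 0.0397
gripper_force: 60.0
```

```bash
python3 - <<'E'
from way import *
cur(); read_camera('wrist'); cur()
rows([(13,58,11.5),(14,50,11),(14,41,11),(14,32,11),(13.5,27,8.5),(13,22,6),(12,18,3.5),(11,15,1.5),(10.5,13,0)])
E
```

```text
t 10.20 X 12.1 Y -0.0 Z 64.8 tilt 12.0 rv [ 1.000e-04 -2.087e-01  2.000e-04] F [-1.4  0.1 -2.3] Fcase x,y -1.41 0.35 T [ 0.07  0.24 -0.01] q [ 0.32 -0.11  1.79 -0.03  1.25 -1.4 ] op 0.039725672597847386
t 10.25 X 11.7 Y 0.0 Z 65.0 tilt 12.0 rv [ 1.000e-04 -2.092e-01 -1.000e-04] F [-0.   0.5 -4. ] Fcase x,y 0.03 0.48 T [-0.06  0.25  0.02] q [ 0.32 -0.11  1.79 -0.03  1.25 -1.4 ] op 0.03958230018806489
(13, 58, 11.5) clr 7.6 slide [-2.5, -0.0, 7.1] dr [-0.0, 0.008, 0.0] TCP [504.0, 212.0, 368.0]
(14, 50, 11) clr 7.3 slide [-4.6, -0.0, 15.2] dr [-0.0, 0.017, 0.0] TCP [508.0, 213.0, 361.0]
(14, 41, 11) clr 6.0 slide [-2.7, -0.0, 24.0] dr [-0.0, 0.017, 0.0] TCP [508.0, 213.0, 352.0]
(14, 32, 11) clr 6.0 slide [-0.9, -0.0, 32.8] dr [-0.0, 0.017, 0.0] TCP [508.0, 213.0, 343.0]
(13.5, 27, 8.5) clr 6.0 slide [-13.2, -0.0, 38.1] dr [-0.0, 0.061, 0.0] TCP [521.0, 215.0, 340.0]
(13, 22, 6) clr 5.0 slide [-25.4, -0.1, 44.0] dr [-0.0, 0.104, 0.0] TCP [534.0, 217.0, 337.0]
(12, 18, 3.5) clr 4.0 slide [-37.3, -0.1, 49.4] dr [-0.0, 0.148, 0.0] TCP [546.0, 219.0, 334.0]
(11, 15, 1.5) clr 4.0 slide [-46.7, -0.1, 53.9] dr [-0.0, 0.183, 0.0] TCP [556.0, 220.0, 332.0]
(10.5, 13, 0) clr 3.0 slide [-53.9, -0.1, 57.4] dr [-0.0, 0.209, 0.0] TCP [564.0, 222.0, 330.0]
```

servo_tool([
  {"slide": [-2.5, 0, 7], "dr": [0, 0.008, 0], "jaw": 1},
  {"slide": [-4.6, 0, 15], "dr": [0, 0.017, 0], "jaw": 1},
  {"slide": [-2.7, 0, 24], "dr": [0, 0.017, 0], "jaw": 1},
  {"slide": [-1, 0, 32.5], "dr": [0, 0.017, 0], "jaw": 1},
  {"slide": [-7, 0, 35.5], "dr": [0, 0.039, 0], "jaw": 1},
  {"slide": [-13.2, 0, 38], "dr": [0, 0.061, 0], "jaw": 1},
  {"slide": [-19.3, 0, 41], "dr": [0, 0.083, 0], "jaw": 1},
  {"slide": [-25.4, 0, 44], "dr": [0, 0.104, 0], "jaw": 1},
  {"slide": [-31.3, 0, 46.7], "dr": [0, 0.126, 0], "jaw": 1},
  {"slide": [-37.3, 0, 49.4], "dr": [0, 0.148, 0], "jaw": 1},
  {"slide": [-46.7, 0, 53.9], "dr": [0, 0.183, 0], "jaw": 1},
  {"slide": [-53.9, 0, 57.4], "dr": [0, 0.209, 0], "jaw": 1},
  {"slide": [-53.9, 0, 57.4], "dr": [0, 0.209, 0], "jaw": 1},
  {"slide": [-53.9, 0, 57.4], "dr": [0, 0.209, 0], "jaw": 1},
  {"slide": [-53.9, 0, 57.4], "dr": [0, 0.209, 0], "jaw": 1},
])

```text
t: 11.75
tool_pos: [0.5639, 0.2217, 0.3305]
orientation: [-0.247, 3.132, 0.0]
force: [-0.8, -0.2, -2.7]
opening: 0.0397
gripper_force: 60.0
```

```bash
python3 - <<'E'
from way import *
cur(); read_camera('wrist'); cur()
rows([(10,12,0),(10,11,0),(10,10,0),(10,9.5,0),(10,9,0)])
E
```

```text
t 11.75 X 10.6 Y 0.1 Z 13.5 tilt 0.0 rv [-0.     -0.0003 -0.0002] F [-0.8 -0.2 -2.7] Fcase x,y -0.78 -0.08 T [ 0.05 -0.07 -0.03] q [ 0.29  0.19  1.56 -0.    1.39 -1.44] op 0.039687727687801294
t 11.80 X 10.6 Y 0.2 Z 13.6 tilt 0.0 rv [-0.     -0.0005 -0.0003] F [ 0.2  0.5 -3.1] Fcase x,y 0.26 0.46 T [ 0.02 -0.01 -0.01] q [ 0.29  0.19  1.56 -0.    1.39 -1.44] op 0.039918038986765075
(10, 12, 0) clr 3.0 slide [0.4, -0.2, 1.6] dr [0.0, 0.0, 0.0] TCP [563.0, 221.0, 329.0]
(10, 11, 0) clr 2.0 slide [0.4, -0.2, 2.6] dr [0.0, 0.0, 0.0] TCP [563.0, 221.0, 328.0]
(10, 10, 0) clr 1.0 slide [0.4, -0.2, 3.6] dr [0.0, 0.0, 0.0] TCP [563.0, 221.0, 327.0]
(10, 9.5, 0) clr 1.0 slide [0.4, -0.2, 4.1] dr [0.0, 0.0, 0.0] TCP [563.0, 221.0, 326.0]
(10, 9, 0) clr 0.0 slide [0.4, -0.2, 4.6] dr [0.0, 0.0, 0.0] TCP [563.0, 221.0, 326.0]
```

servo_tool([
  {"slide": [0.4, 0, 1], "dr": [0, 0, 0], "jaw": 1},
  {"slide": [0.4, 0, 2], "dr": [0, 0, 0], "jaw": 1},
  {"slide": [0.4, 0, 2.8], "dr": [0, 0, 0], "jaw": 1},
  {"slide": [0.4, 0, 3.4], "dr": [0, 0, 0], "jaw": 1},
  {"slide": [0.4, 0, 3.6], "dr": [0, 0, 0], "jaw": 1},
  {"slide": [0.4, 0, 3.6], "dr": [0, 0, 0], "jaw": 1},
  {"slide": [0.4, 0, 3.6], "dr": [0, 0, 0], "jaw": 1},
])

```text
t: 12.5
tool_pos: [0.5637, 0.2216, 0.3268]
orientation: [-0.247, 3.132, 0.0]
force: [-0.2, -0.1, -2.5]
opening: 0.0403
gripper_force: 60.0
```

```bash
python3 -c "
from way import *
cur(); read_camera('wrist'); cur()"
```

```text
t 12.50 X 10.3 Y 0.1 Z 9.8 tilt 0.0 rv [-0.     -0.     -0.0001] F [-0.2 -0.1 -2.5] Fcase x,y -0.23 -0.06 T [ 0.05 -0.01  0.01] q [ 0.29  0.19  1.56  0.    1.39 -1.44] op 0.04026157663046454
t 12.55 X 10.2 Y 0.1 Z 9.8 tilt 0.0 rv [-0.     -0.     -0.0001] F [ 0.9  0.3 -2.4] Fcase x,y 0.93 0.2 T [ 0.03 -0.06 -0.01] q [ 0.29  0.19  1.56  0.    1.39 -1.44] op 0.039696101951740156
```

servo_tool([
  {"slide": [0, 0, 0.3], "dr": [0, 0, 0], "jaw": 1},
  {"slide": [0, 0, 0.6], "dr": [0, 0, 0], "jaw": 1},
  {"slide": [0, 0, 0.6], "dr": [0, 0, 0], "jaw": 1},
  {"slide": [0, 0, 0.6], "dr": [0, 0, 0], "jaw": 1},
])

```text
t: 12.95
tool_pos: [0.5638, 0.2216, 0.3267]
orientation: [-0.247, 3.131, 0.0]
force: [-1.7, 0.4, 1.5]
opening: 0.0396
gripper_force: 60.0
```

servo_tool([
  {"slide": [0, 0, 0.3], "dr": [0, 0, 0], "jaw": 1},
  {"slide": [0, 0, 0.6], "dr": [0, 0, 0], "jaw": 1},
  {"slide": [0, 0, 0.6], "dr": [0, 0, 0], "jaw": 1},
  {"slide": [0, 0, 0.6], "dr": [0, 0, 0], "jaw": 1},
])

```text
t: 13.35
tool_pos: [0.5638, 0.2216, 0.3267]
orientation: [-0.247, 3.131, 0.0]
force: [-2.9, -0.8, 6.0]
opening: 0.0397
gripper_force: 60.0
```

servo_tool([
  {"slide": [0, 0, -0.9], "dr": [0, 0, 0], "jaw": 1},
  {"slide": [0, 0, -0.9], "dr": [0, 0, 0], "jaw": 0.5},
  {"slide": [0, 0, -0.9], "dr": [0, 0, 0], "jaw": 0.5},
  {"slide": [0, 0, -0.9], "dr": [0, 0, 0], "jaw": 0.5},
  {"slide": [0, 0, -0.9], "dr": [0, 0, 0], "jaw": 0.5},
], force=30)

```text
t: 13.85
tool_pos: [0.5637, 0.2216, 0.3264]
orientation: [0.247, -3.132, 0.0]
force: [-0.3, -0.1, 0.2]
opening: 0.0464
gripper_force: 0.0
```

```bash
python3 -c "
from g import *
import way
way.cur(); im,w,q,st=guide('w6'); way.cur()
P=q[(q[...,2]>140)&(q[...,2]<156)&(abs(q[...,1])<25)&(abs(q[...,0])<25)&(w[...,2]>.16)]
print(len(P),np.median(P,0))"
```

```text
t 13.85 X 10.2 Y 0.1 Z 9.4 tilt -0.0 rv [ 0.      0.0001 -0.0001] F [-0.3 -0.1  0.2] Fcase x,y -0.34 -0.09 T [-0.    0.    0.05] q [ 0.29  0.19  1.56  0.    1.39 -1.44] op 0.04644121333177936
13.85 [0.56369594 0.22155237 0.32639814] [ 0.29   0.193  1.563  0.     1.385 -1.438]
shoe top z=0.0000 x + 0.0000 y + 0.0 871
((0.6769828796386719, -0.02603912353515625), (11.329206466674805, 89.93050384521484), 0.004089451860636473) [-4.8352311   5.91316809] [-44.16974616  44.04827226]
t 13.90 X 10.2 Y 0.1 Z 9.4 tilt -0.0 rv [ 0.      0.0001 -0.0001] F [ 0.4 -0.6  0.2] Fcase x,y 0.27 -0.7 T [ 0.06  0.01 -0.01] q [ 0.29  0.19  1.56  0.    1.39 -1.44] op 0.046367481671842035
4422 [2.64387212e+00 1.26937386e-01 1.46940099e+02]
```

View pics/w6.png

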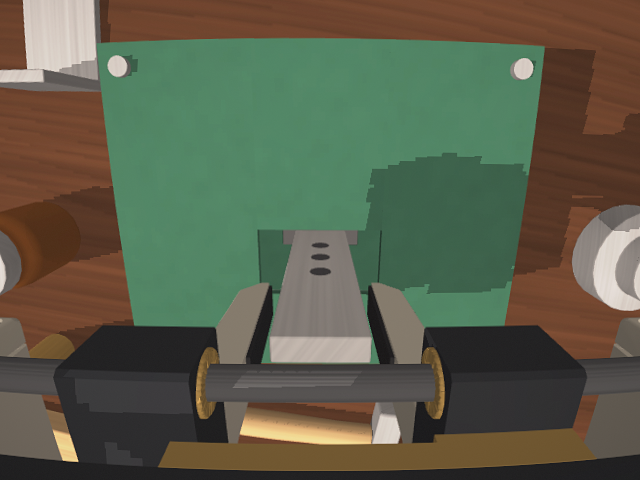

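The guide stands freely in the slot: upright at (320,300), the shoe going under the cover at (320,238). I grip it again and slide it toward the stop in small steps.

servo_tool([
  {"slide": [0, 0, 0], "dr": [0, 0, 0], "jaw": 1},
  {"slide": [0, 0, 0], "dr": [0, 0, 0], "jaw": 1},
  {"slide": [0, 0, 0], "dr": [0, 0, 0], "jaw": 1},
  {"slide": [1, 0, 0], "dr": [0, 0, 0], "jaw": 1},
  {"slide": [2, 0, 0], "dr": [0, 0, 0], "jaw": 1},
  {"slide": [3, 0, 0], "dr": [0, 0, 0], "jaw": 1},
  {"slide": [4, 0, 0], "dr": [0, 0, 0], "jaw": 1},
  {"slide": [5, 0, 0], "dr": [0, 0, 0], "jaw": 1},
  {"slide": [5, 0, 0], "dr": [0, 0, 0], "jaw": 1},
], force=30)

```text
t: 14.8
tool_pos: [0.5585, 0.2208, 0.3265]
orientation: [0.247, -3.132, 0.0]
force: [-0.5, 0.3, -0.5]
opening: 0.0401
gripper_force: 30.0
```

servo_tool([
  {"slide": [1, 0, 0], "dr": [0, 0, 0], "jaw": 1},
  {"slide": [2, 0, 0], "dr": [0, 0, 0], "jaw": 1},
  {"slide": [3, 0, 0], "dr": [0, 0, 0], "jaw": 1},
  {"slide": [3, 0, 0], "dr": [0, 0, 0], "jaw": 1},
])

```text
t: 15.2
tool_pos: [0.5556, 0.2203, 0.3265]
orientation: [0.247, -3.132, 0.0]
force: [-0.1, 0.5, -0.6]
opening: 0.0397
gripper_force: 30.0
```

servo_tool([
  {"slide": [0.7, 0, 0], "dr": [0, 0, 0], "jaw": 1},
  {"slide": [1.3, 0, 0], "dr": [0, 0, 0], "jaw": 1},
  {"slide": [2, 0, 0], "dr": [0, 0, 0], "jaw": 1},
  {"slide": [2, 0, 0], "dr": [0, 0, 0], "jaw": 1},
])

```text
t: 15.6
tool_pos: [0.5537, 0.22, 0.3265]
orientation: [0.247, -3.132, 0.0]
force: [1.4, -0.5, -0.7]
opening: 0.0399
gripper_force: 30.0
```

servo_tool([
  {"slide": [0.5, 0, 0], "dr": [0, 0, 0], "jaw": 1},
  {"slide": [1, 0, 0], "dr": [0, 0, 0], "jaw": 1},
  {"slide": [1.5, 0, 0], "dr": [0, 0, 0], "jaw": 1},
  {"slide": [1.5, 0, 0], "dr": [0, 0, 0], "jaw": 1},
])

```text
t: 16.0
tool_pos: [0.5523, 0.2197, 0.3265]
orientation: [0.247, -3.132, 0.0]
force: [0.1, 0.4, -2.0]
opening: 0.0395
gripper_force: 30.0
```

servo_tool([
  {"slide": [0.5, 0, 0], "dr": [0, 0, 0], "jaw": 1},
  {"slide": [1, 0, 0], "dr": [0, 0, 0], "jaw": 1},
  {"slide": [1, 0, 0], "dr": [0, 0, 0], "jaw": 1},
])

```text
t: 16.3
tool_pos: [0.5513, 0.2196, 0.3265]
orientation: [0.247, -3.132, 0.0]
force: [0.8, -0.2, -1.1]
opening: 0.0401
gripper_force: 30.0
```

servo_tool([
  {"slide": [0.5, 0, 0], "dr": [0, 0, 0], "jaw": 1},
  {"slide": [1, 0, 0], "dr": [0, 0, 0], "jaw": 1},
  {"slide": [1, 0, 0], "dr": [0, 0, 0], "jaw": 1},
])

```text
t: 16.6
tool_pos: [0.5503, 0.2195, 0.3266]
orientation: [-0.247, 3.132, 0.0]
force: [2.0, -0.5, -0.6]
opening: 0.0396
gripper_force: 30.0
```

servo_tool([
  {"slide": [0.5, 0, 0], "dr": [0, 0, 0], "jaw": 1},
  {"slide": [1, 0, 0], "dr": [0, 0, 0], "jaw": 1},
  {"slide": [1, 0, 0], "dr": [0, 0, 0], "jaw": 1},
])

```text
t: 16.9
tool_pos: [0.5494, 0.2193, 0.3266]
orientation: [-0.247, 3.132, 0.0]
force: [2.4, 0.8, -1.3]
opening: 0.0398
gripper_force: 30.0
```

```bash
python3 -c "
from way import *
for i in range(4): cur(); read_camera('wrist')"
```

```text
t 16.90 X -4.2 Y 0.1 Z 9.6 tilt 0.0 rv [ 0.     -0.0003 -0.    ] F [ 2.4  0.8 -1.3] Fcase x,y 2.51 0.37 T [ 0.07 -0.55 -0.05] q [ 0.29  0.16  1.6  -0.    1.38 -1.43] op 0.03982766466294432
t 16.95 X -4.1 Y 0.1 Z 9.6 tilt 0.0 rv [-0.     -0.0004 -0.0001] F [ 1.6 -0.5 -1.8] Fcase x,y 1.46 -0.75 T [ 0.15 -0.53 -0.04] q [ 0.29  0.16  1.6  -0.    1.38 -1.43] op 0.0398449812133657
t 17.00 X -4.1 Y 0.1 Z 9.6 tilt 0.0 rv [-0.     -0.0004 -0.0001] F [ 2.   0.7 -1.6] Fcase x,y 2.13 0.41 T [ 0.14 -0.55 -0.01] q [ 0.29  0.16  1.6  -0.    1.38 -1.43] op 0.03984543251260467
t 17.05 X -4.1 Y 0.1 Z 9.6 tilt 0.0 rv [ 0.     -0.0003 -0.0001] F [ 2.5  0.5 -0.7] Fcase x,y 2.54 0.07 T [ 0.12 -0.59 -0.03] q [ 0.29  0.16  1.6  -0.    1.38 -1.43] op 0.03964481486526292
```

servo_tool([
  {"slide": [0.5, 0, 0], "dr": [0, 0, 0], "jaw": 1},
  {"slide": [1, 0, 0], "dr": [0, 0, 0], "jaw": 1},
  {"slide": [1, 0, 0], "dr": [0, 0, 0], "jaw": 1},
])

```text
t: 17.4
tool_pos: [0.5486, 0.2192, 0.3269]
orientation: [-0.247, 3.131, 0.0]
force: [4.1, 0.8, -0.9]
opening: 0.0401
gripper_force: 30.0
```

```bash
python3 -c "
from way import *
for i in range(3): cur(); read_camera('wrist')"
```

```text
t 17.40 X -4.6 Y 0.1 Z 9.9 tilt 0.1 rv [-0.     -0.0013 -0.0001] F [ 4.1  0.8 -0.9] Fcase x,y 4.14 0.2 T [ 0.2  -1.17 -0.08] q [ 0.29  0.15  1.61 -0.    1.38 -1.43] op 0.040054161153990735
t 17.45 X -4.6 Y 0.1 Z 9.9 tilt 0.1 rv [-0.0001 -0.0013 -0.0001] F [ 4.4  0.8 -0.5] Fcase x,y 4.46 0.11 T [ 0.18 -1.2  -0.07] q [ 0.29  0.15  1.61 -0.    1.38 -1.43] op 0.04002553543920961
t 17.50 X -4.6 Y 0.1 Z 9.9 tilt 0.1 rv [-0.0001 -0.0012 -0.    ] F [4.  0.7 0. ] Fcase x,y 4.07 0.02 T [ 0.14 -1.28 -0.06] q [ 0.29  0.15  1.61 -0.    1.38 -1.43] op 0.03999149304044903
```

servo_tool([
  {"slide": [0, 0, 0.5], "dr": [0, 0, 0], "jaw": 1},
  {"slide": [0, 0, 1], "dr": [0, 0, 0], "jaw": 1},
  {"slide": [0.5, 0, 1], "dr": [0, 0, 0], "jaw": 1},
  {"slide": [1, 0, 1], "dr": [0, 0, 0], "jaw": 1},
  {"slide": [1, 0, 1], "dr": [0, 0, 0], "jaw": 1},
])

```text
t: 18.05
tool_pos: [0.5481, 0.2191, 0.327]
orientation: [-0.246, 3.129, 0.001]
force: [6.3, -0.5, 3.3]
opening: 0.0398
gripper_force: 30.0
```

```bash
python3 -c "
from way import *
for i in range(3): cur(); read_camera('wrist')"
```

```text
t 18.05 X -4.6 Y 0.1 Z 10.0 tilt 0.2 rv [-0.0001 -0.0032 -0.    ] F [ 6.3 -0.5  3.3] Fcase x,y 6.2 -1.46 T [ 0.04 -1.4  -0.06] q [ 0.29  0.15  1.61 -0.    1.38 -1.43] op 0.039777610903612946
t 18.10 X -4.5 Y 0.0 Z 10.0 tilt 0.2 rv [-0.0002 -0.0032  0.    ] F [6.6 0.9 4.5] Fcase x,y 6.61 -0.18 T [ 0.07 -1.39 -0.08] q [ 0.29  0.15  1.61 -0.    1.38 -1.43] op 0.03959228860876498
t 18.15 X -4.5 Y 0.1 Z 10.0 tilt 0.2 rv [-0.0002 -0.0032  0.    ] F [ 6.1 -0.2  4.3] Fcase x,y 6.01 -1.12 T [ 0.08 -1.43 -0.06] q [ 0.29  0.15  1.61 -0.    1.38 -1.43] op 0.04023980157721658
```

servo_tool([
  {"slide": [-0.5, 0, 0], "dr": [0, 0, 0], "jaw": 1},
  {"slide": [-0.8, 0, -0.3], "dr": [0, 0, 0], "jaw": 1},
  {"slide": [-0.8, 0, -0.3], "dr": [0, 0, 0], "jaw": 1},
  {"slide": [-0.8, 0, -0.3], "dr": [0, 0, 0], "jaw": 0.5},
  {"slide": [-0.8, 0, -0.3], "dr": [0, 0, 0], "jaw": 0.5},
  {"slide": [-0.8, 0, -0.3], "dr": [0, 0, 0], "jaw": 0.5},
  {"slide": [-0.8, 0, -0.3], "dr": [0, 0, 0], "jaw": 0.5},
  {"slide": [-0.8, 0, -0.3], "dr": [0, 0, 0], "jaw": 0.5},
])

```text
t: 19.0
tool_pos: [0.5479, 0.2191, 0.3254]
orientation: [0.247, -3.131, 0.0]
force: [-0.5, -0.5, 1.5]
opening: 0.0468
gripper_force: 0.0
```

```bash
cat > top.py <<'E'
from way import *
cur(); im,w,p=cloud('wrist'); cv2.imwrite('pics/w7.png',im[:,:,::-1])
z=w[...,2]; v,u=np.mgrid[0:480,0:640]
e=np.array([np.cos(YAW),np.sin(YAW)]); n=np.array([-e[1],e[0]])
a=(w[...,:2]*1000-S)@e; b=(w[...,:2]*1000-S)@n
m=(abs(a)<30)&(abs(b)<19)&(z>.174)&(z<.186); 
P=np.c_[a[m],b[m],z[m]*1000]; print('top',len(P),P[:,2].mean() if len(P) else '',np.percentile(P[:,0],[1,99]) if len(P) else '')
m=(abs(a)<30)&(abs(b)<15)&(z>.12)&(z<.17); P=np.c_[a[m],z[m]*1000]
if len(P)>50: print('front face slope',np.polyfit(P[:,1],P[:,0],1),len(P))
E
python3 top.py
```

```text
t 19.00 X -6.0 Y 0.1 Z 8.4 tilt -0.1 rv [ 0.0001  0.001  -0.0002] F [-0.5 -0.5  1.5] Fcase x,y -0.59 -0.43 T [ 0.07 -0.01  0.01] q [ 0.29  0.15  1.61  0.    1.38 -1.43] op 0.04683072559170041
top 2755 179.02811872698018 [-10.28884917  -0.27702839]
front face slope [ 2.95187788e-03 -1.02338427e+01] 3071
```

The guide stands flat and free, near x ≈ -4.6 mm. I check it's home with one light re-grip and push.

servo_tool([
  {"slide": [0, 0, 0], "dr": [0, 0, 0], "jaw": 1},
  {"slide": [0, 0, 0], "dr": [0, 0, 0], "jaw": 1},
  {"slide": [0, 0, 0], "dr": [0, 0, 0], "jaw": 1},
  {"slide": [0, 0, 0], "dr": [0, 0, 0], "jaw": 1},
], force=20)

```text
t: 19.45
tool_pos: [0.5481, 0.2191, 0.3257]
orientation: [0.247, -3.132, -0.0]
force: [-0.9, 0.4, -0.3]
opening: 0.0401
gripper_force: 20.0
```

```bash
python3 -c "
from way import *
for i in range(3): cur(); read_camera('wrist')"
```

```text
t 19.45 X -5.6 Y 0.1 Z 8.7 tilt -0.0 rv [-0.      0.0002 -0.0001] F [-0.9  0.4 -0.3] Fcase x,y -0.87 0.53 T [ 0.05  0.07 -0.06] q [ 0.29  0.15  1.61  0.    1.38 -1.43] op 0.040148431325460844
t 19.50 X -5.6 Y 0.1 Z 8.8 tilt -0.0 rv [-0.      0.0001 -0.0001] F [-0.3  0.5 -0.1] Fcase x,y -0.26 0.51 T [0.07 0.09 0.02] q [ 0.29  0.15  1.61  0.    1.38 -1.43] op 0.03997677624352405
t 19.55 X -5.6 Y 0.1 Z 8.8 tilt -0.0 rv [-0.      0.0002 -0.0002] F [-0.2 -0.1 -0.6] Fcase x,y -0.2 -0.07 T [ 0.05  0.06 -0.01] q [ 0.29  0.15  1.61  0.    1.38 -1.43] op 0.04007941007868707
```

servo_tool([
  {"slide": [0.3, 0, 0.3], "dr": [0, 0, 0], "jaw": 1},
  {"slide": [0.7, 0, 0.3], "dr": [0, 0, 0], "jaw": 1},
  {"slide": [1, 0, 0.3], "dr": [0, 0, 0], "jaw": 1},
  {"slide": [1, 0, 0.3], "dr": [0, 0, 0], "jaw": 1},
])

```text
t: 20.0
tool_pos: [0.5475, 0.219, 0.3259]
orientation: [-0.247, 3.131, 0.0]
force: [2.1, 0.8, 1.2]
opening: 0.0399
gripper_force: 20.0
```

```bash
python3 -c "
from way import *
for i in range(3): cur(); read_camera('wrist')"
```

```text
t 20.00 X -5.8 Y 0.1 Z 8.9 tilt 0.1 rv [-0.0001 -0.0013 -0.0001] F [2.1 0.8 1.2] Fcase x,y 2.22 0.44 T [ 0.13 -0.54 -0.03] q [ 0.29  0.15  1.61 -0.    1.38 -1.43] op 0.03990557405680987
t 20.05 X -5.8 Y 0.1 Z 8.9 tilt 0.1 rv [-0.0001 -0.0013 -0.0001] F [2.4 0.5 1.5] Fcase x,y 2.43 0.15 T [ 0.12 -0.62 -0.02] q [ 0.29  0.15  1.61 -0.    1.38 -1.43] op 0.04032547220840507
t 20.10 X -5.8 Y 0.1 Z 8.9 tilt 0.1 rv [-0.0001 -0.0013 -0.0001] F [2.8 0.9 1.2] Fcase x,y 2.89 0.43 T [ 0.16 -0.51 -0.01] q [ 0.29  0.15  1.61 -0.    1.38 -1.43] op 0.040104933155792576
```

It's solidly at the stop: 1 mm of command moved it only 0.2 mm. I release under the light preload and retreat straight up.

servo_tool([
  {"slide": [-0.4, 0, 0], "dr": [0, 0, 0], "jaw": 1},
  {"slide": [-0.4, 0, 0], "dr": [0, 0, 0], "jaw": 0.5},
  {"slide": [-0.4, 0, 0], "dr": [0, 0, 0], "jaw": 0.4},
  {"slide": [-0.4, 0, 0], "dr": [0, 0, 0], "jaw": 0.3},
  {"slide": [-0.4, 0, 0], "dr": [0, 0, 0], "jaw": 0.2},
  {"slide": [-0.4, 0, 0], "dr": [0, 0, 0], "jaw": 0.2},
  {"slide": [-0.4, 0, 0], "dr": [0, 0, 0], "jaw": 0.2},
  {"slide": [-0.4, 0, -10], "dr": [0, 0, 0], "jaw": 0.2},
  {"slide": [-0.4, 0, -30], "dr": [0, 0, 0], "jaw": 0.2},
  {"slide": [-0.4, 0, -60], "dr": [0, 0, 0], "jaw": 0.2},
  {"slide": [-0.4, 0, -100], "dr": [0, 0, 0], "jaw": 0.2},
  {"slide": [-0.4, 0, -120], "dr": [0, 0, 0], "jaw": 0.2},
  {"slide": [-0.4, 0, -120], "dr": [0, 0, 0], "jaw": 0.2},
  {"slide": [-0.4, 0, -120], "dr": [0, 0, 0], "jaw": 0.2},
])

```text
t: 21.55
tool_pos: [0.5476, 0.219, 0.446]
orientation: [-0.247, 3.131, 0.0]
force: [-0.6, 0.2, -0.6]
opening: 0.0741
gripper_force: 0.0
```

```bash
python3 top.py
```

```text
t 21.55 X -5.7 Y 0.1 Z 129.0 tilt 0.1 rv [-0.0002 -0.0012 -0.0001] F [-0.6  0.2 -0.6] Fcase x,y -0.52 0.26 T [ 0.01 -0.02  0.01] q [ 0.29  0.09  1.46 -0.    1.59 -1.43] op 0.07413747403899425
top 998 179.334543680706 [-10.21913894   1.82188244]
front face slope [ 9.22935010e-04 -1.01118663e+01] 664
```

View pics/w7.png

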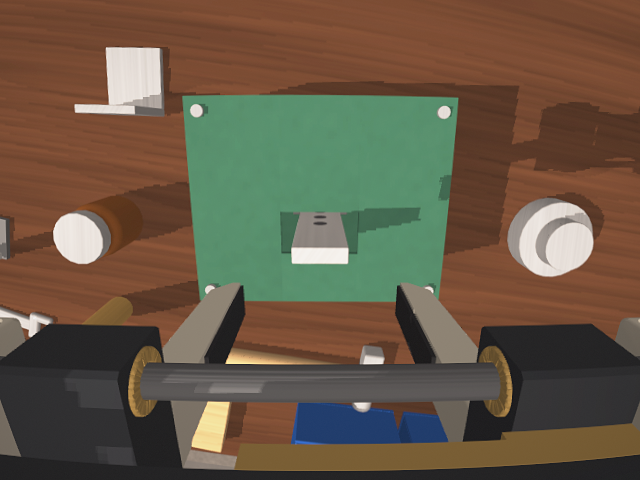

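The guide stands upright and square in the slot, its top at (320,257), with the gripper clear and the bystanders undisturbed.

```bash
python3 -c "
from plant import close_job
print(close_job())"
```

```text
the job is handed in; nothing more can be done
None
```

The chain guide is fitted, standing upright and square in the case with its toe against the solid stop; I let it go, left the other things where they were, and handed the job in at about 21.6 s of the 51 s allowed.

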